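Refill the ring magazine of a stamping station

TASK

Get the ring-stamping station ready for the next batch: lay the finished ring from its nest flat on the sloped drying rest, draw the feed slide fully back to its stop, and then drop every blank ring into the magazine tube so that they lie flat in one column. Next push the feed slide all the way forward to its stop so that it feeds the lowest ring into the nest, leave the slide there, and close the tube with its dust cap, sitting level on the rim. Leave the hand stamp, ink pad, glue bottle and screwdriver alone.

Things in the scene. Friction and masses are not known exactly. Their poses are not given: they have to be found in the camera images.
- feeder: Fixed stamping station: plywood base board 100 mm wide (its x), 400 mm long (its y, -245 to +155), 15 mm thick, flat on the bench. Origin on the bench under the axis of the upright magazine tube; z up; +y is the feed direction: nest on the +y side of the tube, slide knob on the -y side. Two rails 22 mm high, 63.6 mm apart, run on the board from y = -115 to +50 under the tube.
- mouth (a point): Centre of the magazine tube's mouth at rim height, 135 mm above the bench. The fixed clear tube, bottom end 37 mm above the bench, is 63.6 mm in inner diameter, polished and slick; a 3 mm lead-in chamfer widens its mouth to 70 mm. Outside 70 mm in diameter, 76 mm at the aluminium mouth collar. Takes five rings.
- nest (a point): Where a ring's axis stands in the stamping nest, on the top of the base board (15 mm above the bench), 103.5 mm from the tube axis along the feeder's +y. A low V-shaped stop, 11 mm high, holds the ring on the far (+y) side; the nest is open above and at both sides (feeder's +x and -x).
- slide (a joint): Travel (m) of the feed slide, a steel plate 60 mm wide, 17 mm thick on the base board, along the feeder's +y. 0 = fully back at the rear stop: the pocket under the tube is open and the lowest ring drops onto the board. 0.109 = fully forward at the front stop: its edge has pushed the lowest ring into the nest and the plate carries the rest. Friction about 2 N; stays where left.
- slide_knob (a point): Centre of the top of the feed slide's upright black knob: round, 24 mm in diameter, 55 mm tall, top 105 mm above the bench, on a thin stem. It stands 210 mm behind (-y of the feeder) the tube axis with the slide fully back, 101 mm behind it with the slide fully forward.
- stamped: The finished, stamped ring, starting in the nest: same size as the blanks (60 mm diameter, 20 mm thick, pale turned wood, about 42 g), with a burnt star pattern on top. Origin at its centre (10 mm from both faces), z along its axis.
- rest: Fixed sloped drying rest of plywood, 120 by 120 mm. Origin on the bench under the middle of its sloping face. The face rises at 20 degrees along the rest's +x axis; along its low (-x) edge runs a ledge standing 10 mm above the face.
- rest_face (a point): Middle of the rest's sloping face, on the surface, 45 mm above the bench. x points up the slope, y along the ledge, z out of the face. The face reaches 60 mm each way in x and y; the ledge lies at x = -60 mm.
- cap: Black dust cap of the tube, about 90 g, starting on the bench on its spigot. Origin: centre of the underside of its flange, z up. Flange 84 mm in diameter, 6 mm thick; below it a spigot 52 mm in diameter, 8 mm deep, that goes loosely into the mouth, the flange sitting on the rim; above it a round knob 28 mm in diameter, 30 mm tall (6 to 36 mm above the origin).
- handstamp: Hand stamp with a turned wooden handle standing on its brass face, 48 mm in diameter, 104 mm tall; origin under its middle. Leave alone.
- inkpad: Dark flat ink pad tin, 80 x 120 x 16 mm; origin under its middle. Leave alone.
- glue: White glue bottle, 56 mm in diameter, 150 mm tall; origin under its middle. Leave alone.
- driver: Red-handled screwdriver, 200 mm long, lying on the bench; origin on the bench under its middle. Leave alone.
- ring1: A blank ring of pale turned wood: a flat disc 60 mm in diameter and 20 mm thick with a 12 mm hole (too small for a finger), about 42 g, lying flat on the bench at the start; origin at its centre (10 mm from both faces), z along its axis. May be absent (None).
- ring2: A blank ring of pale turned wood: a flat disc 60 mm in diameter and 20 mm thick with a 12 mm hole (too small for a finger), about 42 g, lying flat on the bench at the start; origin at its centre (10 mm from both faces), z along its axis. May be absent (None).
- ring3: A blank ring of pale turned wood: a flat disc 60 mm in diameter and 20 mm thick with a 12 mm hole (too small for a finger), about 42 g, lying flat on the bench at the start; origin at its centre (10 mm from both faces), z along its axis. May be absent (None).
- ring4: A blank ring of pale turned wood: a flat disc 60 mm in diameter and 20 mm thick with a 12 mm hole (too small for a finger), about 42 g, lying flat on the bench at the start; origin at its centre (10 mm from both faces), z along its axis. May be absent (None).
- ring5: A blank ring of pale turned wood: a flat disc 60 mm in diameter and 20 mm thick with a 12 mm hole (too small for a finger), about 42 g, lying flat on the bench at the start; origin at its centre (10 mm from both faces), z along its axis. May be absent (None).
There are look-alikes about, which are no part of the job. Leave any turquoise look-alike of the ring4 alone. Leave any green look-alike of the ring1 alone.

How it is judged:
On the way, in this order (a step that is already met when the one before it is completed fails the run):
1. the feed slide is drawn fully back (within 4 mm of its rear stop) (value of joint slide below 0.004 m), for 0.1 s.
2. every blank ring lies flat in the magazine tube (horizontal distance between each of ring1, ring2, ring3, ring4, ring5 and mouth below 0.012 m and z of each of ring1, ring2, ring3, ring4, ring5 in the frame of feeder below 0.118 m and angle between the z axis of each of ring1, ring2, ring3, ring4, ring5 and the z axis of feeder, either way round below 0.12 rad), for 0.2 s.
3. the slide has been pushed fully forward (within 4 mm of its front stop) and a blank ring is in the nest (value of joint slide above 0.105 m and ((horizontal distance between ring1 and nest below 0.008 m and z of ring1 in the frame of nest below 0.015 m and angle between the z axis of ring1 and the z axis of feeder, either way round below 0.1 rad) or (horizontal distance between ring2 and nest below 0.008 m and z of ring2 in the frame of nest below 0.015 m and angle between the z axis of ring2 and the z axis of feeder, either way round below 0.1 rad) or (horizontal distance between ring3 and nest below 0.008 m and z of ring3 in the frame of nest below 0.015 m and angle between the z axis of ring3 and the z axis of feeder, either way round below 0.1 rad) or (horizontal distance between ring4 and nest below 0.008 m and z of ring4 in the frame of nest below 0.015 m and angle between the z axis of ring4 and the z axis of feeder, either way round below 0.1 rad) or (horizontal distance between ring5 and nest below 0.008 m and z of ring5 in the frame of nest below 0.015 m and angle between the z axis of ring5 and the z axis of feeder, either way round below 0.1 rad))), for 0.2 s.
At the end, for the whole second after the job is handed in: Slide within 4 mm of its front stop; one blank flat in the nest (8 mm), the others flat in the tube; the stamped ring flat on the rest's face (0.1 rad, centre within 45 mm of its middle each way); the cap level on the mouth (8 mm off axis, 5 mm in height, 0.08 rad); all at rest (all of step 3 and ((horizontal distance between ring1 and mouth below 0.012 m and z of ring1 in the frame of feeder below 0.118 m and angle between the z axis of ring1 and the z axis of feeder, either way round below 0.12 rad) or (horizontal distance between ring1 and nest below 0.008 m and z of ring1 in the frame of nest below 0.015 m and angle between the z axis of ring1 and the z axis of feeder, either way round below 0.1 rad)) and ((horizontal distance between ring2 and mouth below 0.012 m and z of ring2 in the frame of feeder below 0.118 m and angle between the z axis of ring2 and the z axis of feeder, either way round below 0.12 rad) or (horizontal distance between ring2 and nest below 0.008 m and z of ring2 in the frame of nest below 0.015 m and angle between the z axis of ring2 and the z axis of feeder, either way round below 0.1 rad)) and ((horizontal distance between ring3 and mouth below 0.012 m and z of ring3 in the frame of feeder below 0.118 m and angle between the z axis of ring3 and the z axis of feeder, either way round below 0.12 rad) or (horizontal distance between ring3 and nest below 0.008 m and z of ring3 in the frame of nest below 0.015 m and angle between the z axis of ring3 and the z axis of feeder, either way round below 0.1 rad)) and ((horizontal distance between ring4 and mouth below 0.012 m and z of ring4 in the frame of feeder below 0.118 m and angle between the z axis of ring4 and the z axis of feeder, either way round below 0.12 rad) or (horizontal distance between ring4 and nest below 0.008 m and z of ring4 in the frame of nest below 0.015 m and angle between the z axis of ring4 and the z axis of feeder, either way round below 0.1 rad)) and ((horizontal distance between ring5 and mouth below 0.012 m and z of ring5 in the frame of feeder below 0.118 m and angle between the z axis of ring5 and the z axis of feeder, either way round below 0.12 rad) or (horizontal distance between ring5 and nest below 0.008 m and z of ring5 in the frame of nest below 0.015 m and angle between the z axis of ring5 and the z axis of feeder, either way round below 0.1 rad)) and linear speed of each of ring1, ring2, ring3, ring4, ring5, cap, stamped below 0.02 m/s and horizontal distance between cap and mouth below 0.008 m and z of cap in the frame of mouth between -0.005 and 0.005 m and angle between cap's own z axis and vertical below 0.08 rad and x of stamped in the frame of rest_face between -0.045 and 0.045 m and y of stamped in the frame of rest_face between -0.045 and 0.045 m and z of stamped in the frame of rest_face between 0.006 and 0.0135 m and angle between the z axis of stamped and the z axis of rest_face, either way round below 0.1 rad); the robot touches nothing.
It fails at once if the hand stamp is moved more than 30 mm or knocked over (distance of handstamp from where it was at the start of the episode above 0.03 m or angle between handstamp's own z axis and vertical above 0.5 rad).
It fails at once if the ink pad is moved more than 30 mm (distance of inkpad from where it was at the start of the episode above 0.03 m).
It fails at once if the glue bottle is moved more than 30 mm or knocked over (distance of glue from where it was at the start of the episode above 0.03 m or angle between glue's own z axis and vertical above 0.5 rad).
It fails at once if the screwdriver is moved more than 30 mm (distance of driver from where it was at the start of the episode above 0.03 m).
Of ring1, ring2, ring3, ring4, ring5 only 3 to 5 are there at a start; the rules pass over those that are not, and their reading is None.
At some moment in a run one of ring1, ring2, ring3, ring4, ring5, cap may be knocked a few centimetres aside while the robot is not near it.
It also fails if it takes over 210 s, if anything falls off the work surface, if the arm or the gripper's body presses on something with over 40 N, if the wrist force passes 120 N, or if a joint passes its speed limit or range.

ROBOT

A 7-joint arm with a two-finger parallel gripper is mounted at the origin on the work surface. World frame = base frame: x ahead of the robot, y to its left, z up, the work surface at z = 0. Lengths are in m, angles in rad, forces in N, time in s.
With the tool pointing down it reaches from about 0.35 to 0.9 m from the base axis. Payload 8.1 kg.
Tool frame: the origin (TCP) lies midway between the tips of the shut fingers; the grasp point (between the pads) lies 19 mm behind it; z points along the fingers, y is the line along which they close (so a half turn about z gives the same grasp; the last joint's range is limited). The gripper opens to 92 mm and grips with 3 to 60 N. Pads are 19 mm wide; open, the fingers measure 130 mm over their backs; the gripper's body (75 mm by 190 mm) begins 47 mm behind the grasp point.
Start: joints at [1.227, 0.434, 0.025, 1.573, -0.012, 1.134, -0.075], TCP at [0.149, -0.607, 0.227] pointing down, gripper open.
Joint ranges: [-2.62, 2.62], [-0.44, 2.09], [-1.27, 1.32], [0.08, 2.57], [-1.32, 4.46], [0.12, 2], [-2.74, 2.74]. Speed limits (rad/s): [2.22, 2.22, 3.01, 3.01, 3.14, 3.14, 3.14].

INTERFACE

Orientations are given as a rotation vector (axis times angle).
In Python, from cell import arm gives the robot as it stands.
- The arm moves only by the tool send_rows, never from a script. Its argument "increments" is a list of rows, each a list of 3 entries, a list of its own where there are three numbers: the finger opening in cm, from 0 to 9.18, then the shift along the tool's x, y, z in cm, then the turn, a rotation vector about the tool's x, y, z in rad. A call has 1 to 5 rows; each row shifts and turns the commanded pose from where the row before left it, along the tool's axes as they then stand; what a row does not reach is not made up. A row lasts 1/10 s, in which the tool goes at most 50 mm and 8.59 degrees, less where a joint would pass 70% of its speed; a pose out of reach is approached as far as the arm can. A call is refused whole if a number of a shift passes 5 or a number of a turn 0.15, either way. A call with a gripper value outside its range is refused whole. The fingers move at their own pace and stop on an object; "force" is the grip in N (left out, the last holds). Time passes only in rows, so rows that do not move let the fingers close. It gives the time, the measured TCP pose, the force, the opening and the grip force at its end, in the units of the state.
- arm.observe(): the state, without advancing time (a new reading comes with each control period).
- arm.get_image(name): name is "side" or "top"; returns the picture (400x640x3 uint8, red, green, blue); there is no depth.
- arm.camera_params(name): a dict with "camera_matrix" (3x3 intrinsics, pixels), "R" (3x3) and "t" (3): a world point X has camera coordinates R X + t. Camera axes: x right, y down, z forward; pixel columns grow to the right and rows downward; lengths in m; the calibration is good to about 2 mm. A picture is of the moment at which its call begins. camera_params takes no time and is no camera call.
- arm.sign_off(): hands the job in; it is judged then, once.
The state is a dict: "clock": time; "joints": joint angles; "dq": joint speeds; "joint_efforts": joint torques, N m; "position": TCP position; "ee_rot": TCP orientation; "force": force on the tool from outside, world axes, zero at the start; "ft_torque": the same for the moment, N m; "width": opening from 0.0 (shut) to 1.0 (fully open); "gripper_force": force on a finger pad.
Only numpy, scipy, OpenCV 4.12 (cv2) and the standard library are available. Lean on these libraries where they do the work, as an engineer would, in place of code of your own. Each camera call takes 0.05 s, during which the arm holds its last target. There are 200 camera calls.

## Working session

There is one attempt and no reset: what is moved stays moved. The work goes in short steps, Python scripts to look and compute and a tool call to move; the robot and the scene stay as the last step left them, time stands still between calls to the robot, and variables do not carry over. Pictures are saved under pics/ and viewed, at most 14 in all, crops included, and the job is handed in when it is done.

Besides the shell and the picture viewer there is one more tool, called after "Emit:" as name([rows], argument=value, ...), one row to a line, values as JSON. send_rows: Moves the arm, as the interface text tells. Its arguments: {"type":"object","properties":{"increments":{"type":"array"},"force":{"type":"number"}},"required":["increments"]}

```bash
ls; mkdir -p pics; python3 - <<'E'
from cell import arm
import cv2,numpy as np
for n in("side","top"):
    im=arm.get_image(n); cv2.imwrite(f"pics/{n}0.png",im[:,:,::-1])
    p=arm.camera_params(n); print(n,p["camera_matrix"].tolist(),p["R"].tolist(),p["t"].tolist())
print(arm.observe())
E
```

```text
pics
side [[460.51162145007794, 0.0, 333.7234659657331], [0.0, 460.51162145007794, 195.99455048271244], [0.0, 0.0, 1.0]] [[-0.6651208665173161, -0.7465246006509688, 0.017755380766585654], [-0.5277801001702053, 0.4531423997605475, -0.7184080535486642], [0.5282635694306236, -0.48719912372885454, -0.6953952940955622]] [0.35241497757173573, 0.3831477856972365, 1.0163908114341373]
top [[410.77549555237476, 0.0, 317.10157336743276], [0.0, 410.77549555237476, 201.83895363033523], [0.0, 0.0, 1.0]] [[0.0030295257740453885, -0.9997374788875063, -0.022711126815660936], [-0.9924012943059857, -0.00021211154070819438, -0.12304318781833813], [0.12300606909168726, 0.02291131415582565, -0.9921414106115439]] [-0.002060788396667563, 0.5426247207470615, 1.0964526964594388]
{'clock': 0.1, 'joints': array([ 1.22741096,  0.43516484,  0.02498698,  1.57401531, -0.01157374,
        1.13397374, -0.07508794]), 'dq': array([ 5.11109722e-04, -6.22972565e-07, -4.34436902e-04, -3.33731680e-03,
       -6.84501419e-05,  2.87919919e-04,  5.91636577e-04]), 'joint_efforts': array([ 2.84026399e-03, -6.69128823e+01,  9.88118649e-01, -3.15145576e+01,
       -6.04369864e-02,  3.75125441e-02,  5.37027319e-06]), 'position': array([ 0.14886479, -0.60654398,  0.22601288]), 'ee_rot': array([-3.11749462e+00, -3.77055019e-01,  5.12800511e-04]), 'force': array([ 0.50398801, -0.68543033, -0.64734923]), 'ft_torque': array([-0.00196954, -0.04942319, -0.0189217 ]), 'gripper_force': 0.0, 'width': 0.9992090659440611}
```

View pics/top0.png

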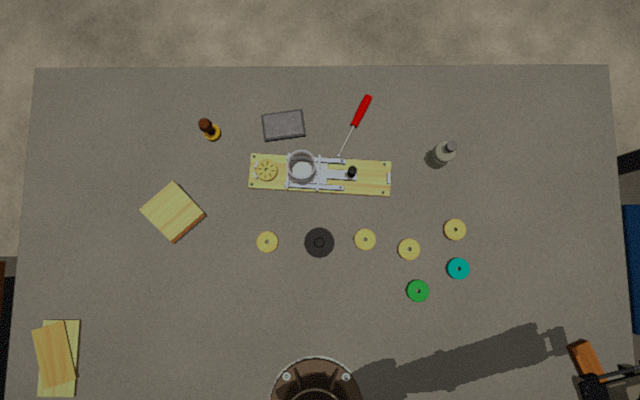

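View pics/side0.png

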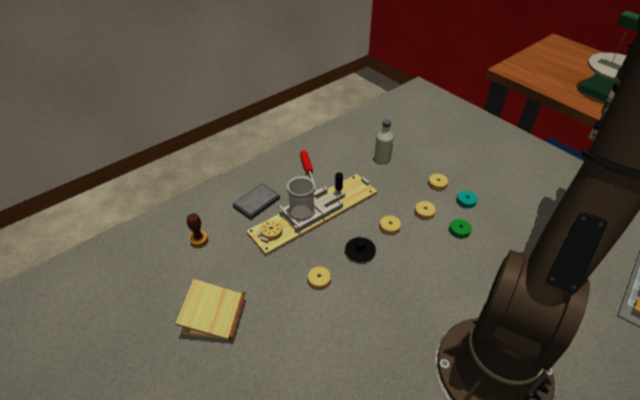

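The top view shows four blanks at (266,241), (365,239), (409,249) and (455,229). The stamped ring is at (266,171), the cap at (319,242), the tube at (302,167), the slide knob at about (352,172), and the rest at (173,212). I'll zoom in on the rest and feeder and take measurements.

```bash
cat > h.py <<'E'
import numpy as np,cv2
from cell import arm
P={n:arm.camera_params(n) for n in("side","top")}
def ray(n,uv):
    p=P[n]; R=np.array(p["R"]);t=np.array(p["t"]);K=np.array(p["camera_matrix"])
    d=R.T@np.linalg.solve(K,[uv[0],uv[1],1.]); return -R.T@t,d
def onz(n,uv,z):
    c,d=ray(n,uv); return c+d*(z-c[2])/d[2]
def proj(n,X):
    p=P[n]; q=np.array(p["camera_matrix"])@(np.array(p["R"])@np.array(X)+np.array(p["t"])); return q[:2]/q[2]
def tri(a,b):
    (c1,d1),(c2,d2)=ray("top",a),ray("side",b)
    s=np.linalg.lstsq(np.c_[d1,-d2],c2-c1,rcond=None)[0]
    return (c1+s[0]*d1+c2+s[1]*d2)/2, np.linalg.norm(c1+s[0]*d1-c2-s[1]*d2)
def wood(im):
    h=cv2.cvtColor(im,cv2.COLOR_RGB2HSV)
    return cv2.inRange(h,(14,70,80),(35,255,255))
def blobs(m,lo=60):
    n,l,s,c=cv2.connectedComponentsWithStats(m)
    return [(c[i],s[i,4],(l==i).astype(np.uint8)) for i in range(1,n) if s[i,4]>=lo]
E
python3 - <<'E'
from h import *
t=cv2.imread("pics/top0.png");s=cv2.imread("pics/side0.png")
a=cv2.resize(t[145:250,130:400],None,fx=2.9,fy=2.9,interpolation=3)
b=cv2.resize(s[165:345,170:390],None,fx=3.3,fy=3.3,interpolation=3)
cv2.imwrite("pics/c1.png",a);cv2.imwrite("pics/c2.png",b)
for n,im in(("top",t),("side",s)):
    m=wood(im[:,:,::-1].copy())
    for c,ar,mm in blobs(m):
        co=cv2.findContours(mm,0,1)[0][0]; r=cv2.minAreaRect(co)
        print(n,c.round(1),ar,[np.round(x,1) for x in r], onz(n,c,.02).round(4))
    print(cv2.__version__) if 0 else None
E
```

```text
top [212.6 132.8] 140 [array([212.3, 132.3]), array([13.4, 17. ]), np.float64(45.0)] [0.7433 0.2988 0.02  ]
top [322.7 175.8] 3034 [array([319.6, 174.4]), array([142.6,  35.9]), np.float64(3.5)] [ 0.618  -0.0163  0.02  ]
top [171.8 211. ] 2117 [array([172.2, 211.8]), array([50.3, 45.5]), np.float64(46.2)] [0.5183 0.4058 0.02  ]
top [454.7 229.1] 402 [array([455., 229.]), array([22., 22.]), np.float64(90.0)] [ 0.4691 -0.3783  0.02  ]
top [364.5 239. ] 399 [array([364.5, 239. ]), array([21.9, 21.9]), np.float64(45.0)] [ 0.4415 -0.1315  0.02  ]
top [266.8 241.5] 397 [array([267. , 241.5]), array([21., 22.]), np.float64(90.0)] [0.4341 0.1375 0.02  ]
top [408.6 248.7] 401 [array([409., 249.]), array([22., 22.]), np.float64(90.0)] [ 0.4153 -0.2513  0.02  ]
top [ 56.3 356.8] 3075 [array([ 54. , 357.5]), array([47.8, 78. ]), np.float64(2.0)] [0.1231 0.7013 0.02  ]
top [587.7 358.9] 459 [array([587.7, 359.9]), array([35.3, 20.1]), np.float64(63.4)] [ 0.1297 -0.7112  0.02  ]
top [318.5 367.2] 430 [array([319.5, 368.4]), array([51.4, 17.1]), np.float64(6.3)] [ 0.1024 -0.0059  0.02  ]
top [286. 
[... 936 characters left out ...]
 np.float64(71.6)] [0.7447 0.3022 0.02  ]
side [319.  276.7] 453 [array([319. , 277.5]), array([23., 24.]), np.float64(90.0)] [0.4312 0.1381 0.02  ]
side [510.4 274.3] 194 [array([510.5, 274.2]), array([14.2, 13.9]), np.float64(18.4)] [ 0.1159 -0.2367  0.02  ]
side [522.  280.8] 65 [array([521.5, 280.5]), array([13.,  5.]), np.float64(90.0)] [ 0.0851 -0.2413  0.02  ]
side [208.6 309.7] 2812 [array([209.2, 310.1]), array([55.8, 60.9]), np.float64(21.3)] [0.53   0.3967 0.02  ]
side [578.3 301.2] 163 [array([578.6, 301.2]), array([16.1, 10.7]), np.float64(15.9)] [-0.0391 -0.2925  0.02  ]
side [637.1 305.2] 64 [array([636.5, 305. ]), array([14.,  5.]), np.float64(90.0)] [-0.1395 -0.3909  0.02  ]
```

View pics/c1.png

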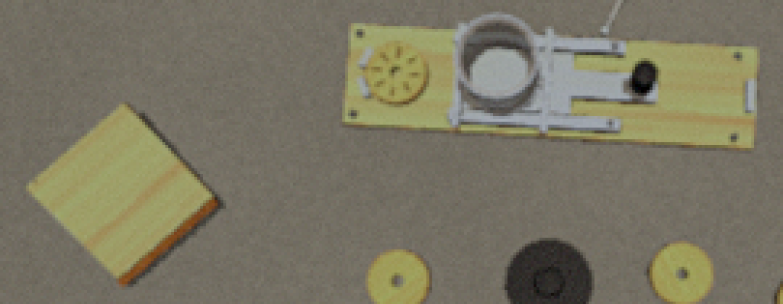

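View pics/c2.png

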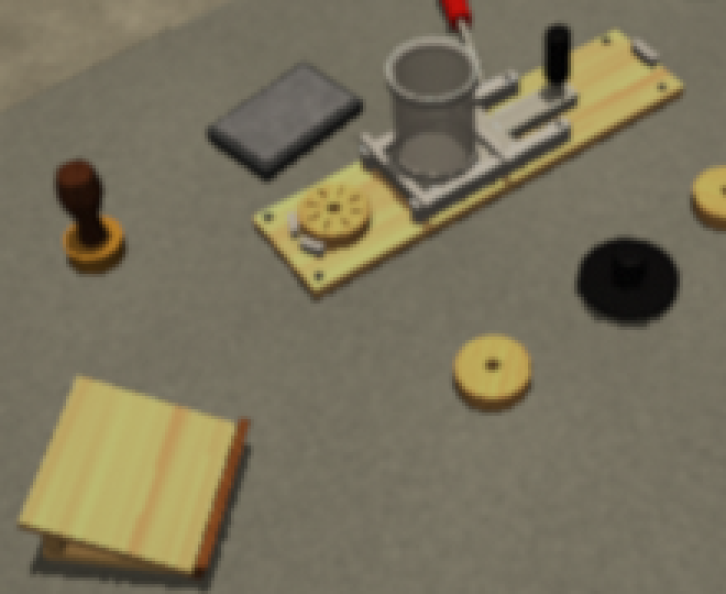

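Crop 1 shows the rest with its brown ledge on the lower-right side, running from (215,205) to (122,283), so the rest's +x points up-left. The tube rim centre is near crop pixel (499,60), the slide knob near (643,76) and the stamped hole near (395,72). I'll compute poses from these.

```bash
python3 - <<'E'
from h import *
t=cv2.imread("pics/top0.png");s=cv2.imread("pics/side0.png")
m=wood(t[:,:,::-1].copy())
bl=[b for b in blobs(m,300)]
def rect(c0,z):
    b=min(bl,key=lambda b:np.hypot(*(b[0]-c0)))
    co=np.vstack(cv2.findContours(b[2],0,1)[0])[:,0]
    w=np.array([onz("top",p,z)[:2] for p in co],np.float32)*1000
    return cv2.minAreaRect(w),cv2.boxPoints(cv2.minAreaRect(w)).round(1)
print("board",rect((322,175),.015)); print("rest",rect((172,211),.045))
C=lambda p:np.array(p)/2.9+[130-.33,145-.33]
D=lambda p:np.array(p)/3.3+[170-.35,165-.35]
print("rim",onz("top",C((499,60)),.135), onz("side",D((433,70)),.135))
print("knobtop",onz("top",C((645,69)),.105),onz("side",D((558,33)),.105))
print("stamped hole",onz("top",C((395,72)),.035),onz("side",D((334,208)),.035))
for a,b in (((126,103),(78,377)),((28,186),(20,524)),((120,280),(195,575)),((217,202),(245,420))):
    print("rest corner",tri(C(a),D(b)))
# cap / holes
g=cv2.cvtColor(t,cv2.COLOR_BGR2GRAY)
k=(g<50).astype(np.uint8); 
for c,a,mm in blobs(k,150):
    if 300<c[0]<340 and 220<c[1]<260: print("cap top",c,a,onz("top",c,.012))
k=(cv2.cvtColor(s,cv2.COLOR_BGR2GRAY)<45).astype(np.uint8)
for c,a,mm in blobs(k,150):
    if 340<c[0]<380 and 230<c[1]<270: print("cap side",c,a,onz("side",c,.014))
for c in ((454.7,229.1),(364.5,239),(266.8,241.5),(408.6,248.7)):
    x,y=map(int,c); w=255-g[y-3:y+5,x-3:x+5].astype(float); w=np.clip(w-np.median(w)-10,0,None)
    yy,xx=np.mgrid[y-3:y+5,x-3:x+5]; h=((w*xx).sum()/w.sum(),(w*yy).sum()/w.sum())
    print("ring",onz("top",c,.015).round(4),"hole",np.round(h,1),onz("top",h,.019).round(4))
E
```

```text
board (((623.3345947265625, -6.545745849609375), (401.23736572265625, 102.61089324951172), 86.4056625366211), array([[ 559.6, -203.6],
       [ 662. , -210. ],
       [ 687.1,  190.5],
       [ 584.7,  196.9]], dtype=float32))
rest (((513.8301391601562, 395.4042053222656), (141.6948699951172, 123.20592498779297), 44.9483528137207), array([[420.2, 389. ],
       [507.2, 301.8],
       [607.5, 401.9],
       [520.5, 489.1]], dtype=float32))
rim [0.62309704 0.03566434 0.135     ] [0.62500136 0.0364775  0.135     ]
knobtop [ 0.62110157 -0.09341612  0.105     ] [ 0.61731987 -0.09463431  0.105     ]
stamped hole [0.63307773 0.14161487 0.035     ] [0.63336878 0.13881426 0.035     ]
rest corner (array([0.59796113, 0.38924376, 0.06445475]), np.float64(0.00010137920163393254))
rest corner (array([0.51953539, 0.47785155, 0.06243612]), np.float64(0.0012405012951516594))
rest corner (array([0.43368321, 0.40264951, 0.02235764]), np.float64(0.0011355109093113018))
rest corner (array([0.50822287, 0.30976958, 0.03308217]), np.float64(0.0008785903304575279))
cap top [318.45087719 242.1245614 ] 570 [ 0.4328635  -0.00476023  0.012     ]
cap side [359.78772803 249.79270315] 603 [ 0.42977728 -0.00419408  0.014     ]
ring [ 0.4694 -0.3798  0.015 ] hole [455.3 228.9] [ 0.4697 -0.3803  0.019 ]
ring [ 0.4417 -0.1318  0.015 ] hole [365.1 238.9] [ 0.4418 -0.1331  0.019 ]
ring [0.4342 0.1383 0.015 ] hole [266.2 241.3] [0.4347 0.1394 0.019 ]
ring [ 0.4154 -0.2522  0.015 ] hole [409.4 248.7] [ 0.4155 -0.2536  0.019 ]
```

Emit:
send_rows([
  [9.18, [0, 0, 0], [0, 0, -0.14]],
  [9.18, [0, 0, 0], [0, 0, -0.14]],
  [9.18, [0, 0, 0], [0, 0, -0.14]],
  [9.18, [0, 0, 0], [0, 0, -0.14]],
  [9.18, [0, 0, 0], [0, 0, -0.14]],
], force=25)

```text
clock: 0.6
position: [0.1489, -0.6067, 0.2263]
ee_rot: [-2.796, -1.431, -0.0]
force: [-0.2, 0.2, -0.7]
width: 1.0
gripper_force: 0.0
```

Emit:
send_rows([
  [9.18, [0, 0, 0], [0, 0, -0.14]],
  [9.18, [0, 0, 0], [0, 0, -0.14]],
  [9.18, [0, 0, 0], [0, 0, -0.14]],
  [9.18, [0, 0, 0], [0, 0, -0.14]],
  [9.18, [0, 0, 0], [0, 0, 0]],
])

```text
clock: 1.1
position: [0.1487, -0.6068, 0.2262]
ee_rot: [-2.295, -2.144, -0.001]
force: [-0.9, -0.2, -0.1]
width: 0.999
gripper_force: 0.0
```

Emit:
send_rows([
  [9.18, [3.5, 2, 0], [0, 0, 0]],
  [9.18, [3.5, 2, 0], [0, 0, 0]],
  [9.18, [3.5, 2, 0], [0, 0, 0]],
  [9.18, [3.5, 2, 0], [0, 0, 0]],
  [9.18, [3.5, 2, 0], [0, 0, 0]],
])

```text
clock: 1.6
position: [0.2617, -0.4379, 0.2266]
ee_rot: [-2.303, -2.137, -0.0]
force: [0.6, -1.2, 0.5]
width: 0.997
gripper_force: 0.0
```

```bash
cat >> h.py <<'E'
from scipy.spatial.transform import Rotation as Ro
def tool(target,psi=1.508,tilt=0.):
    """print shift (cm, tool axes now) and turn (rad) to reach target; tilt about tool y"""
    s=arm.observe(); R=Ro.from_rotvec(s["ee_rot"]).as_matrix()
    z=np.array([0,0,-1.]);x=np.array([np.cos(psi),np.sin(psi),0])
    G=np.c_[x,np.cross(z,x),z]@Ro.from_rotvec([0,tilt,0]).as_matrix()
    print("shift cm",(R.T@(np.array(target)-s["position"])*100).round(2),"turn",Ro.from_matrix(R.T@G).as_rotvec().round(3),
      "pos",s["position"].round(4),"w",round(float(s["width"])*91.8,1),"F",s["force"].round(1),"t",s["clock"])
E
cat > /dev/null
```

Emit:
send_rows([
  [9.18, [4, 2.2, 0], [0, 0, 0]],
  [9.18, [4, 2.2, 0], [0, 0, 0]],
  [9.18, [4, 2.2, 0], [0, 0, 0]],
  [9.18, [4, 2.2, 0], [0, 0, 0]],
  [9.18, [4, 2.2, 0], [0, 0, 0]],
])

```text
clock: 2.1
position: [0.3853, -0.246, 0.2268]
ee_rot: [2.303, 2.136, -0.0]
force: [0.9, -1.3, 0.4]
width: 0.999
gripper_force: 0.0
```

Emit:
send_rows([
  [9.18, [4, 2.2, 0], [0, 0, 0]],
  [9.18, [4, 2.2, 0], [0, 0, 0]],
  [9.18, [4, 2.2, 0], [0, 0, 0]],
  [9.18, [4, 2.2, 0], [0, 0, 0]],
  [9.18, [4, 2.2, 0], [0, 0, 0]],
])

```text
clock: 2.6
position: [0.5091, -0.0543, 0.2267]
ee_rot: [2.304, 2.136, -0.0]
force: [0.7, -1.0, -0.0]
width: 1.001
gripper_force: 0.0
```

Emit:
send_rows([
  [9.18, [4, 2.2, 0], [0, 0, 0]],
  [9.18, [4, 2.2, 0], [0, 0, 0]],
  [9.18, [4, 2.2, 0], [0, 0, 0]],
  [9.18, [4, 2.2, 0], [0, 0, 0]],
  [9.18, [4, 2.2, 0], [0, 0, 0]],
])

```text
clock: 3.1
position: [0.6329, 0.1374, 0.2263]
ee_rot: [2.303, 2.136, -0.001]
force: [-0.2, -0.7, 0.5]
width: 0.997
gripper_force: 0.0
```

Emit:
send_rows([
  [9.18, [0, 0, 0], [0, 0, 0]],
  [9.18, [0, 0, 0], [0, 0, 0]],
])

```text
clock: 3.3
position: [0.632, 0.1374, 0.2258]
ee_rot: [-2.298, -2.14, 0.002]
force: [-0.5, -1.6, 0.4]
width: 1.001
gripper_force: 0.0
```

```bash
python3 -c "
from h import *
tool((.632,.1403,.022))"
```

```text
shift cm [2.900e-01 1.000e-02 2.038e+01] turn [-0.001 -0.    -0.008] pos [0.632  0.1374 0.2258] w 91.9 F [-0.5 -1.6  0.4] t 3.3
```

Emit:
send_rows([
  [9.18, [0.2, 0, 4], [0, 0, -0.008]],
  [9.18, [0, 0, 4], [0, 0, 0]],
  [9.18, [0, 0, 4], [0, 0, 0]],
  [9.18, [0, 0, 4], [0, 0, 0]],
  [9.18, [0, 0, 2.3], [0, 0, 0]],
])

```text
clock: 3.8
position: [0.6305, 0.1349, 0.0405]
ee_rot: [-2.294, -2.146, 0.007]
force: [-0.3, 0.4, 0.4]
width: 1.001
gripper_force: 0.0
```

Emit:
send_rows([
  [9.18, [0, 0, 1], [0, 0, 0]],
  [9.18, [0, 0, 0.9], [0, 0, 0]],
  [9.18, [0, 0, 0], [0, 0, 0]],
  [5, [0, 0, 0], [0, 0, 0]],
  [5, [0, 0, 0], [0, 0, 0]],
])

```text
clock: 4.3
position: [0.6332, 0.1382, 0.0261]
ee_rot: [2.289, 2.15, 0.003]
force: [0.2, -0.5, -0.1]
width: 0.876
gripper_force: 0.0
```

Emit:
send_rows([
  [5, [0, 0, 0], [0, 0, 0]],
  [5, [0, 0, 0], [0, 0, 0]],
  [5, [0, 0, 0], [0, 0, 0]],
  [5, [0, 0, 0], [0, 0, 0]],
  [5, [0, 0, 0], [0, 0, 0]],
])

```text
clock: 4.8
position: [0.6327, 0.138, 0.0251]
ee_rot: [2.289, 2.151, 0.001]
force: [0.4, 0.0, 5.7]
width: 0.645
gripper_force: 25.0
```

```bash
python3 -c "
from h import *
tool((.632,.1403,.022))"
```

```text
shift cm [ 0.22 -0.08  0.31] turn [ 0.001 -0.     0.001] pos [0.6327 0.138  0.0251] w 59.2 F [0.4 0.  5.7] t 4.8
```

Emit:
send_rows([
  [5, [0, 0, -2], [0, 0, 0]],
  [5, [0, 0, -4], [0, 0, 0]],
  [5, [0, 0, -4], [0, 0, 0]],
  [5, [0, 0, -4], [0, 0, 0]],
  [5, [0, 0, -2], [0, 0, 0]],
])

```text
clock: 5.3
position: [0.6334, 0.1388, 0.1883]
ee_rot: [2.288, 2.151, 0.006]
force: [0.6, -0.6, -1.0]
width: 0.644
gripper_force: 25.0
```

Emit:
send_rows([
  [5, [4, -2, 0], [0, 0, 0]],
  [5, [4, -2, 0], [0, 0, 0]],
  [5, [4, -2, 0], [0, 0, 0]],
  [5, [4, -2, 0], [0, 0, 0]],
  [5, [4, -2, 0], [0, 0, 0]],
])

```text
clock: 5.8
position: [0.5439, 0.3451, 0.1844]
ee_rot: [2.29, 2.151, -0.001]
force: [1.0, -0.4, -0.9]
width: 0.647
gripper_force: 25.0
```

Emit:
send_rows([
  [5, [0, 0, 0], [0, 0, 0.13]],
  [5, [0, 0, 0], [0, 0, 0.13]],
  [5, [0, 0, 0], [0, 0, 0.13]],
  [5, [0, 0, 0], [0, 0, 0.13]],
  [5, [0, 0, 0], [0, 0, 0.13]],
])

```text
clock: 6.3
position: [0.5447, 0.3437, 0.1843]
ee_rot: [2.86, 1.3, -0.001]
force: [0.7, 0.1, -0.0]
width: 0.646
gripper_force: 25.0
```

Emit:
send_rows([
  [5, [0, 0, 0], [0, 0, 0.13]],
  [5, [0, 0, 0], [0, 0.115, 0]],
  [5, [0, 0, 0], [0, 0.115, 0]],
  [5, [0, 0, 0], [0, 0.119, 0]],
  [5, [0, 0, 0], [0, 0, 0]],
])

```text
clock: 6.8
position: [0.5412, 0.3403, 0.1822]
ee_rot: [-2.785, -1.062, -0.486]
force: [-0.2, -0.7, 0.1]
width: 0.641
gripper_force: 25.0
```

```bash
cat > r.py <<'E'
from h import *
th=.724;a=np.deg2rad(20)
u=np.array([np.cos(a)*np.cos(th),np.cos(a)*np.sin(th),np.sin(a)]);n=np.array([-np.sin(a)*np.cos(th),-np.sin(a)*np.sin(th),np.cos(a)])
f=np.array([.515,.395,.045])
for h in (.06,.012): tool(f-.012*u+h*n,th,a)
E
python3 r.py; python3 -c "
from h import *
for n in ('top','side'): cv2.imwrite(f'pics/{n}1.png',arm.get_image(n)[:,:,::-1])
t=cv2.imread('pics/top1.png')[130:300,100:340];s=cv2.imread('pics/side1.png')[150:350,120:340]
cv2.imwrite('pics/v1.png',np.hstack([cv2.resize(t,(400,283)),cv2.resize(s,(311,283))]))"
```

```text
shift cm [-4.27 -5.85  7.48] turn [-0.001  0.004  0.005] pos [0.5412 0.3403 0.1822] w 58.9 F [-0.2 -0.7  0.1] t 6.8
shift cm [-4.26 -5.84 12.28] turn [-0.001  0.004  0.005] pos [0.5412 0.3403 0.1822] w 58.9 F [-0.2 -0.7  0.1] t 6.8
```

View pics/v1.png

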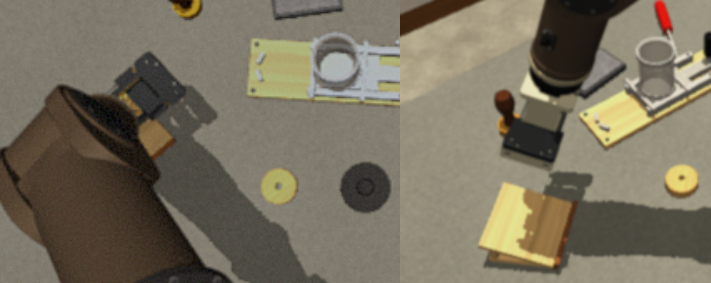

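The view shows the nest empty at about (262,65) in the left panel, and the gripper holding the ring above and right of the rest. I'll place it now.

Emit:
send_rows([
  [5, [-2.2, -2.9, 0], [0, 0, 0.005]],
  [5, [-2.1, -2.9, 0], [0, 0, 0]],
  [5, [0, 0, 3.5], [0, 0, 0]],
  [5, [0, 0, 3.5], [0, 0, 0]],
  [5, [0, 0, 2.5], [0, 0, 0]],
])

```text
clock: 7.4
position: [0.5019, 0.3838, 0.0795]
ee_rot: [-2.785, -1.055, -0.489]
force: [-0.2, 0.5, -1.1]
width: 0.643
gripper_force: 25.0
```

Emit:
send_rows([
  [5, [0, 0, 1], [0, 0, 0]],
  [5, [0, 0, 0.5], [0, 0, 0]],
  [5, [0, 0, 0], [0, 0, 0]],
  [5, [0, 0, 0], [0, 0, 0]],
])

```text
clock: 7.8
position: [0.5049, 0.3858, 0.0678]
ee_rot: [-2.784, -1.053, -0.492]
force: [0.6, 0.7, 0.4]
width: 0.644
gripper_force: 25.0
```

```bash
python3 r.py
```

```text
shift cm [-0.7  -0.02 -3.39] turn [-0.001 -0.001 -0.001] pos [0.5049 0.3858 0.0678] w 59.1 F [0.6 0.7 0.4] t 7.8
shift cm [-0.7  -0.02  1.41] turn [-0.001 -0.001 -0.001] pos [0.5049 0.3858 0.0678] w 59.1 F [0.6 0.7 0.4] t 7.8
```

Go down in small steps until contact.

Emit:
send_rows([
  [5, [-0.3, 0, 0.6], [0, 0, 0]],
  [5, [-0.3, 0, 0.5], [0, 0, 0]],
  [5, [0, 0, 0.2], [0, 0, 0]],
  [5, [0, 0, 0], [0, 0, 0]],
  [5, [0, 0, 0], [0, 0, 0]],
])

```text
clock: 8.3
position: [0.5034, 0.3847, 0.0524]
ee_rot: [-2.784, -1.054, -0.49]
force: [0.1, -0.0, -0.6]
width: 0.645
gripper_force: 25.0
```

Emit:
send_rows([
  [5, [0, 0, 0.2], [0, 0, 0]],
  [5, [0, 0, 0], [0, 0, 0]],
])

```text
clock: 8.5
position: [0.504, 0.3851, 0.0505]
ee_rot: [-2.784, -1.054, -0.49]
force: [-1.0, 0.2, -0.4]
width: 0.642
gripper_force: 25.0
```

Emit:
send_rows([
  [5, [0, 0, 0.2], [0, 0, 0]],
  [5, [0, 0, 0], [0, 0, 0]],
])

```text
clock: 8.7
position: [0.5045, 0.3855, 0.0493]
ee_rot: [-2.784, -1.054, -0.491]
force: [-3.1, -3.0, 8.4]
width: 0.646
gripper_force: 25.0
```

```bash
python3 r.py
```

```text
shift cm [-0.02 -0.02 -5.12] turn [-0.001 -0.001 -0.   ] pos [0.5045 0.3855 0.0493] w 59.3 F [-3.1 -3.   8.4] t 8.7
shift cm [-0.02 -0.01 -0.32] turn [-0.001 -0.001 -0.   ] pos [0.5045 0.3855 0.0493] w 59.3 F [-3.1 -3.   8.4] t 8.7
```

Emit:
send_rows([
  [7.5, [0, 0, 0], [0, 0, 0]],
  [7.5, [0, 0, 0], [0, 0, 0]],
  [7.5, [0, 0, 0], [0, 0, 0]],
  [7.5, [0, 0, 0], [0, 0, 0]],
  [7.5, [0, 0, -1], [0, 0, 0]],
])

```text
clock: 9.2
position: [0.5014, 0.3829, 0.0572]
ee_rot: [-2.785, -1.054, -0.487]
force: [-0.6, 0.0, -0.1]
width: 0.812
gripper_force: 0.0
```

Emit:
send_rows([
  [7.5, [0, 0, -3], [0, 0, 0]],
  [7.5, [0, 0, -4], [0, 0, 0]],
  [7.5, [0, 0, -4], [0, -0.115, 0]],
  [7.5, [0, 0, -4], [0, -0.115, 0]],
  [7.5, [0, 0, -3], [0, -0.119, 0]],
])

```text
clock: 9.7
position: [0.466, 0.3496, 0.2225]
ee_rot: [-2.93, -1.106, -0.044]
force: [1.2, 0.8, -0.7]
width: 0.819
gripper_force: 0.0
```

Emit:
send_rows([
  [7.5, [0, 0, 0], [0, 0, -0.13]],
  [7.5, [0, 0, 0], [0, 0, -0.13]],
  [7.5, [0, 0, 0], [0, 0, -0.13]],
  [7.5, [0, 0, 0], [0, 0, -0.13]],
  [7.5, [0, 0, 0], [0, 0, -0.13]],
])

```text
clock: 10.2
position: [0.4668, 0.3503, 0.2192]
ee_rot: [2.425, 1.995, 0.05]
force: [0.6, 0.4, -1.1]
width: 0.818
gripper_force: 0.0
```

Emit:
send_rows([
  [7.5, [0, 0, 0], [0, 0, -0.13]],
  [5, [0, 0, 0], [0, 0, 0]],
  [5, [0, 0, 0], [0, 0, 0]],
])

```text
clock: 10.5
position: [0.467, 0.3503, 0.2189]
ee_rot: [2.299, 2.136, 0.05]
force: [0.2, 0.5, -0.0]
width: 0.694
gripper_force: 0.0
```

```bash
python3 -c "
from h import *
tool((.618,-.094,.2))
im=arm.get_image('side');cv2.imwrite('pics/s2.png',im[:,:,::-1])
cv2.imwrite('pics/v2.png',cv2.resize(im[150:350,130:400,::-1],None,fx=2.5,fy=2.5))"
```

```text
shift cm [-43.24  18.27   1.4 ] turn [ 0.024 -0.021 -0.01 ] pos [0.467  0.3503 0.2189] w 63.7 F [ 0.2  0.5 -0. ] t 10.5
```

View pics/v2.png

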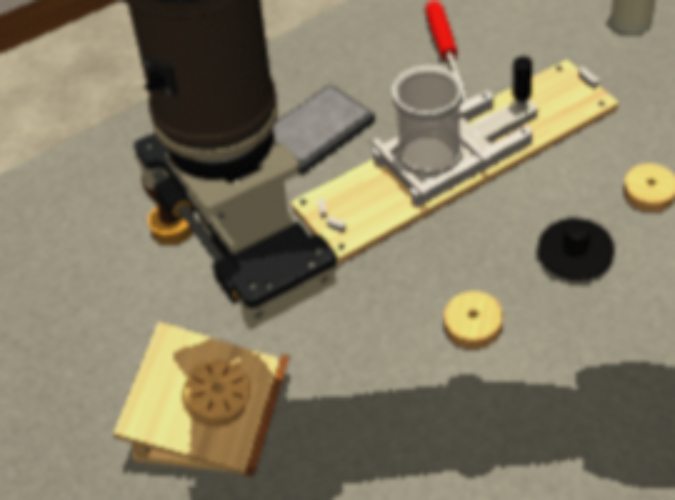

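The side view shows the stamped ring lying flat near the middle of the rest, at (217,390). Next is the slide knob.

Emit:
send_rows([
  [6, [0, 0, 0], [0.024, -0.021, -0.01]],
  [6, [-4, 1.7, 0], [0, 0, 0]],
  [6, [-4, 1.7, 0], [0, 0, 0]],
  [6, [-4, 1.7, 0], [0, 0, 0]],
  [6, [-4, 1.7, 0], [0, 0, 0]],
])

```text
clock: 11.05
position: [0.5258, 0.1853, 0.2188]
ee_rot: [2.289, 2.152, 0.0]
force: [0.7, -0.1, -0.4]
width: 0.651
gripper_force: 0.0
```

Emit:
send_rows([
  [6, [-4, 1.7, 0], [0, 0, 0]],
  [6, [-4, 1.7, 0], [0, 0, 0]],
  [6, [-4, 1.7, 0], [0, 0, 0]],
  [6, [-4, 1.7, 0], [0, 0, 0]],
  [6, [-4, 1.7, 0], [0, 0, 0]],
])

```text
clock: 11.55
position: [0.5988, -0.0196, 0.2189]
ee_rot: [2.289, 2.151, 0.0]
force: [-0.3, -0.2, 0.2]
width: 0.651
gripper_force: 0.0
```

Emit:
send_rows([
  [6, [-3.2, 1.3, 0], [0, 0, 0]],
  [6, [0, 0, 0], [0, 0, 0]],
  [6, [0, 0, 0], [0, 0, 0]],
])

```text
clock: 11.85
position: [0.6095, -0.0511, 0.2184]
ee_rot: [-2.29, -2.15, -0.0]
force: [-0.2, 1.4, -0.8]
width: 0.654
gripper_force: 0.0
```

```bash
python3 -c "
from h import *
tool((.618,-.094,.068))"
```

```text
shift cm [-4.23  1.13 15.04] turn [-0. -0. -0.] pos [ 0.6095 -0.0511  0.2184] w 60.1 F [-0.2  1.4 -0.8] t 11.85
```

Emit:
send_rows([
  [6, [-4.2, 1.1, 0], [0, 0, 0]],
  [6, [0, 0, 4], [0, 0, 0]],
  [6, [0, 0, 4], [0, 0, 0]],
  [6, [0, 0, 4], [0, 0, 0]],
  [6, [0, 0, 2], [0, 0, 0]],
])

```text
clock: 12.35
position: [0.6159, -0.091, 0.0755]
ee_rot: [-2.282, -2.153, 0.003]
force: [0.2, 0.6, -0.3]
width: 0.656
gripper_force: 0.0
```

Emit:
send_rows([
  [6, [0, 0, 1], [0, 0, 0]],
  [1.5, [0, 0, 0], [0, 0, 0]],
  [1.5, [0, 0, 0], [0, 0, 0]],
  [1.5, [0, 0, 0], [0, 0, 0]],
  [1.5, [0, 0, 0], [0, 0, 0]],
])

```text
clock: 12.85
position: [0.6189, -0.0931, 0.0699]
ee_rot: [2.285, 2.153, 0.002]
force: [-0.3, -0.9, 0.7]
width: 0.351
gripper_force: 0.0
```

Emit:
send_rows([
  [1.5, [0, 0, 0], [0, 0, 0]],
  [1.5, [0, 0, 0], [0, 0, 0]],
  [1.5, [0, 0, 0], [0, 0, 0]],
])

```text
clock: 13.15
position: [0.6197, -0.0933, 0.0695]
ee_rot: [2.285, 2.153, 0.004]
force: [5.3, -0.6, 0.6]
width: 0.256
gripper_force: 25.0
```

```bash
python3 -c "
from h import *
tool((.618,-.094,.068))"
```

```text
shift cm [-0.08 -0.16  0.15] turn [ 0.003 -0.     0.003] pos [ 0.6197 -0.0933  0.0695] w 23.5 F [ 5.3 -0.6  0.6] t 13.15
```

Emit:
send_rows([
  [1.5, [-1, 0.1, 0], [0, 0, 0]],
  [1.5, [-1.5, 0, 0], [0, 0, 0]],
  [1.5, [-1.5, 0, 0], [0, 0, 0]],
  [1.5, [-1.5, 0, 0], [0, 0, 0]],
  [1.5, [-1, 0, 0], [0, 0, 0]],
])

```text
clock: 13.65
position: [0.6155, -0.1592, 0.0694]
ee_rot: [2.287, 2.153, 0.001]
force: [0.1, 2.6, 7.0]
width: 0.26
gripper_force: 25.0
```

Emit:
send_rows([
  [1.5, [-0.5, 0, 0], [0, 0, 0]],
  [1.5, [-0.3, 0, 0], [0, 0, 0]],
  [1.5, [-0.3, 0, 0], [0, 0, 0]],
  [1.5, [0, 0, 0], [0, 0, 0]],
])

```text
clock: 14.05
position: [0.6149, -0.1698, 0.0695]
ee_rot: [2.286, 2.153, 0.001]
force: [0.9, 0.7, 6.1]
width: 0.257
gripper_force: 25.0
```

Emit:
send_rows([
  [1.5, [-0.3, 0, 0], [0, 0, 0]],
  [1.5, [0, 0, 0], [0, 0, 0]],
])

```text
clock: 14.25
position: [0.6148, -0.1713, 0.0695]
ee_rot: [-2.286, -2.155, -0.003]
force: [-0.6, 2.9, 7.9]
width: 0.255
gripper_force: 25.0
```

```bash
python3 -c "
from h import *
tool((.618,-.094,.068))"
```

```text
shift cm [ 7.73 -0.14  0.16] turn [ 0.001 -0.001  0.004] pos [ 0.6148 -0.1713  0.0695] w 23.4 F [-0.6  2.9  7.9] t 14.25
```

Emit:
send_rows([
  [1.5, [-0.3, 0, 0], [0, 0, 0]],
  [1.5, [0, 0, 0], [0, 0, 0]],
])

```text
clock: 14.45
position: [0.6148, -0.1713, 0.0694]
ee_rot: [-2.282, -2.156, -0.006]
force: [-0.7, 10.8, 7.8]
width: 0.256
gripper_force: 25.0
```

Emit:
send_rows([
  [1.5, [-0.3, 0, 0], [0, 0, 0]],
  [1.5, [0, 0, 0], [0, 0, 0]],
])

```text
clock: 14.65
position: [0.6148, -0.1714, 0.0695]
ee_rot: [-2.278, -2.157, -0.009]
force: [0.5, 17.7, 7.1]
width: 0.256
gripper_force: 25.0
```

Emit:
send_rows([
  [1.5, [-0.2, 0, 0], [0, 0, 0]],
  [1.5, [0, 0, 0], [0, 0, 0]],
])

```text
clock: 14.85
position: [0.6148, -0.1715, 0.0694]
ee_rot: [-2.275, -2.157, -0.011]
force: [-0.9, 21.7, 6.7]
width: 0.253
gripper_force: 25.0
```

Emit:
send_rows([
  [1.5, [-0.2, 0, 0], [0, 0, 0]],
  [1.5, [0, 0, 0], [0, 0, 0]],
])

```text
clock: 15.05
position: [0.6148, -0.1719, 0.0694]
ee_rot: [-2.273, -2.158, -0.013]
force: [-0.2, 25.5, 6.2]
width: 0.258
gripper_force: 25.0
```

Emit:
send_rows([
  [1.5, [0.8, 0, 0], [0, 0, 0]],
  [1.5, [0, 0, 0], [0, 0, 0]],
  [6, [0, 0, 0], [0, 0, 0]],
  [6, [0, 0, 0], [0, 0, 0]],
  [6, [0, 0, 0], [0, 0, 0]],
])

```text
clock: 15.55
position: [0.6137, -0.175, 0.0682]
ee_rot: [-2.287, -2.153, 0.002]
force: [0.6, -0.0, 0.2]
width: 0.472
gripper_force: 0.0
```

Emit:
send_rows([
  [9.18, [0, 0, -3], [0, 0, 0]],
  [9.18, [0, 0, -4], [0, 0, 0]],
  [9.18, [0, 0, -4], [0, 0, 0]],
  [9.18, [0, 0, -2], [0, 0, 0]],
  [9.18, [0, 0, 0], [0, 0, 0]],
])

```text
clock: 16.05
position: [0.6159, -0.1747, 0.2021]
ee_rot: [2.284, 2.15, 0.004]
force: [0.2, -0.3, 0.1]
width: 0.9
gripper_force: 0.0
```

```bash
python3 -c "
from h import *
tool((.4417,-.1325,.012))
t=arm.get_image('top')
for c,a,mm in blobs(wood(t),250): print(c.round(1),a,onz('top',c,.015).round(4))"
```

```text
shift cm [  3.19 -17.74  18.91] turn [0.005 0.001 0.003] pos [ 0.6159 -0.1747  0.2021] w 82.6 F [ 0.2 -0.3  0.1] t 16.05
[447.9 151. ] 7182 [ 0.6894 -0.369   0.015 ]
[293.8 177.4] 1758 [0.6143 0.0652 0.015 ]
[364.5 164.5] 336 [ 0.6512 -0.1341  0.015 ]
[302.1 168.4] 262 [0.6402 0.0421 0.015 ]
[172.1 211.3] 2112 [0.5181 0.4067 0.015 ]
[364.5 239. ] 402 [ 0.4416 -0.1318  0.015 ]
[266.9 241.5] 391 [0.4343 0.1379 0.015 ]
[408.3 248.8] 400 [ 0.4151 -0.2514  0.015 ]
[484.4 311.4] 2917 [ 0.2488 -0.4505  0.015 ]
[ 56.8 356.7] 3122 [0.1221 0.7033 0.015 ]
[593.  371.5] 1086 [ 0.0968 -0.7256  0.015 ]
[292.4 376.4] 410 [0.0771 0.0634 0.015 ]
```

Emit:
send_rows([
  [9.18, [0.8, -4.4, 0], [0.005, 0, 0.003]],
  [9.18, [0.8, -4.4, 0], [0, 0, 0]],
  [9.18, [0.8, -4.4, 0], [0, 0, 0]],
  [9.18, [0.8, -4.5, 0], [0, 0, 0]],
  [9.18, [0, 0, 3], [0, 0, 0]],
])

```text
clock: 16.6
position: [0.4353, -0.131, 0.1705]
ee_rot: [-2.289, -2.15, 0.009]
force: [2.6, -1.4, -0.5]
width: 0.998
gripper_force: 0.0
```

Emit:
send_rows([
  [9.18, [0, 0, 4], [0, 0, 0]],
  [9.18, [0, 0, 4], [0, 0, 0]],
  [9.18, [0, 0, 3.5], [0, 0, 0]],
  [9.18, [0, 0, 0], [0, 0, 0]],
  [9.18, [0, 0, 0], [0, 0, 0]],
])

```text
clock: 17.1
position: [0.4379, -0.1309, 0.0539]
ee_rot: [-2.285, -2.147, 0.007]
force: [-0.2, 0.2, 0.7]
width: 1.0
gripper_force: 0.0
```

```bash
python3 -c "
from h import *
tool((.4417,-.1325,.012))"
```

```text
shift cm [-0.14  0.42  4.18] turn [-0.008 -0.001  0.001] pos [ 0.4379 -0.1309  0.0539] w 91.8 F [-0.2  0.2  0.7] t 17.1
```

Emit:
send_rows([
  [9.18, [-0.1, 0.4, 2], [-0.008, 0, 0]],
  [9.18, [0, 0, 1.5], [0, 0, 0]],
  [9.18, [0, 0, 0.6], [0, 0, 0]],
  [9.18, [0, 0, 0], [0, 0, 0]],
  [5, [0, 0, 0], [0, 0, 0]],
])

```text
clock: 17.6
position: [0.4434, -0.1326, 0.0143]
ee_rot: [2.287, 2.149, 0.004]
force: [0.5, -0.1, 0.4]
width: 0.953
gripper_force: 0.0
```

Emit:
send_rows([
  [5, [0, 0, 0], [0, 0, 0]],
  [5, [0, 0, 0], [0, 0, 0]],
  [5, [0, 0, 0], [0, 0, 0]],
  [5, [0, 0, 0], [0, 0, 0]],
  [5, [0, 0, 0], [0, 0, 0]],
])

```text
clock: 18.1
position: [0.4429, -0.1325, 0.0134]
ee_rot: [2.288, 2.149, 0.003]
force: [-0.6, 0.3, 4.0]
width: 0.646
gripper_force: 25.0
```

```bash
python3 -c "
from h import *
tool((.4417,-.1325,.012))"
```

```text
shift cm [-0.01 -0.12  0.14] turn [0.003 0.    0.   ] pos [ 0.4429 -0.1325  0.0134] w 59.3 F [-0.6  0.3  4. ] t 18.1
```

Emit:
send_rows([
  [5, [0, 0, -2], [0, 0, 0]],
  [5, [0, 0, -4], [0, 0, 0]],
  [5, [0, 0, -4.5], [0, 0, 0]],
  [5, [0, 0, -4], [0, 0, 0]],
  [5, [0, 0, -2.5], [0, 0, 0]],
])

```text
clock: 18.6
position: [0.443, -0.1323, 0.186]
ee_rot: [2.286, 2.148, 0.006]
force: [0.1, 0.2, -1.3]
width: 0.639
gripper_force: 25.0
```

Emit:
send_rows([
  [5, [3.5, 3.3, 0], [0, 0, 0]],
  [5, [3.5, 3.4, 0], [0, 0, 0]],
  [5, [3.5, 3.4, 0], [0, 0, 0]],
  [5, [3.5, 3.4, 0], [0, 0, 0]],
  [5, [3.5, 3.4, 0], [0, 0, 0]],
])

```text
clock: 19.1
position: [0.6228, 0.0329, 0.1833]
ee_rot: [2.288, 2.149, 0.002]
force: [0.3, -0.8, -0.0]
width: 0.643
gripper_force: 25.0
```

Emit:
send_rows([
  [5, [0, 0, 0], [0, 0, 0]],
  [5, [0, 0, 0], [0, 0, 0]],
])

```text
clock: 19.3
position: [0.6217, 0.0331, 0.1828]
ee_rot: [2.286, 2.153, 0.002]
force: [-1.2, -1.0, -0.4]
width: 0.638
gripper_force: 25.0
```

```bash
python3 -c "
from h import *
tool((.627,.0375,.1484))"
```

```text
shift cm [0.46 0.5  3.44] turn [ 0.001 -0.001  0.003] pos [0.6217 0.0331 0.1828] w 58.6 F [-1.2 -1.  -0.4] t 19.3
```

Align, then come down until the ring bottom is at the rim and look.

Emit:
send_rows([
  [5, [0.45, 0.5, 0], [0, 0, 0]],
  [5, [0, 0, 1.5], [0, 0, 0]],
  [5, [0, 0, 1.2], [0, 0, 0]],
  [5, [0, 0, 0], [0, 0, 0]],
  [5, [0, 0, 0], [0, 0, 0]],
])

```text
clock: 19.8
position: [0.6265, 0.0352, 0.156]
ee_rot: [2.289, 2.15, 0.001]
force: [-0.4, -0.2, -0.5]
width: 0.645
gripper_force: 25.0
```

```bash
python3 -c "
from h import *
tool((.627,.0375,.1484))
im=arm.get_image('side');t=arm.get_image('top')
cv2.imwrite('pics/v3.png',np.hstack([cv2.resize(im[140:240,240:360,::-1],(480,400),interpolation=2),cv2.resize(t[130:210,270:334,::-1],(320,400))]))"
```

```text
shift cm [0.23 0.03 0.76] turn [ 0.002  0.    -0.   ] pos [0.6265 0.0352 0.156 ] w 59.2 F [-0.4 -0.2 -0.5] t 19.8
```

View pics/v3.png

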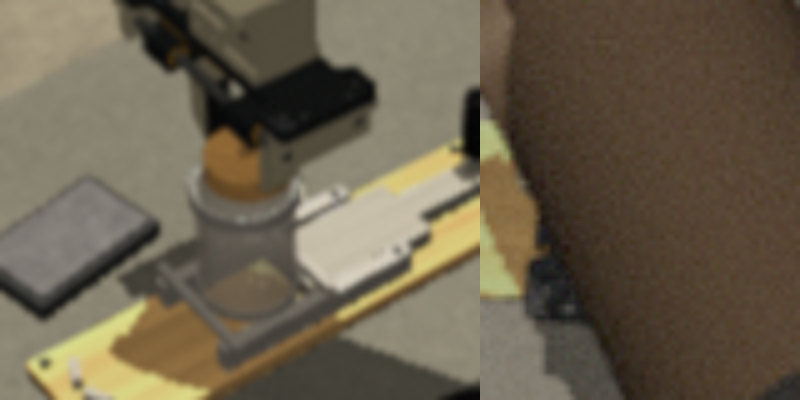

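Side view: the ring's left edge is at about 205 and the rim spans 190–300, so the ring is nearly centred and about 7 mm above the rim. Lower it with small corrections.

Emit:
send_rows([
  [5, [0.25, 0.05, 0.5], [0, 0, 0]],
  [5, [0, 0, 0.4], [0, 0, 0]],
  [5, [0, 0, 0.2], [0, 0, 0]],
  [5, [0, 0, 0], [0, 0, 0]],
])

```text
clock: 20.3
position: [0.6276, 0.0383, 0.1452]
ee_rot: [2.288, 2.15, 0.002]
force: [-0.3, 0.9, -1.1]
width: 0.638
gripper_force: 25.0
```

Emit:
send_rows([
  [5, [0, 0, 0.2], [0, 0, 0]],
  [5, [0, 0, 0], [0, 0, 0]],
])

```text
clock: 20.5
position: [0.6278, 0.0383, 0.1435]
ee_rot: [2.288, 2.15, 0.003]
force: [-0.2, 0.7, -0.8]
width: 0.645
gripper_force: 25.0
```

Emit:
send_rows([
  [5, [0, 0, 0.1], [0, 0, 0]],
  [5, [0, 0, 0], [0, 0, 0]],
])

```text
clock: 20.7
position: [0.6278, 0.0383, 0.1426]
ee_rot: [2.288, 2.15, 0.003]
force: [0.3, 0.2, 0.8]
width: 0.643
gripper_force: 25.0
```

```bash
python3 -c "
from h import *
tool((.627,.0375,.1448))"
```

```text
shift cm [-0.09 -0.07 -0.22] turn [ 0.003 -0.     0.   ] pos [0.6278 0.0383 0.1426] w 59.0 F [0.3 0.2 0.8] t 20.7
```

Emit:
send_rows([
  [5, [0, 0, 0.2], [0, 0, 0]],
  [5, [0, 0, 0], [0, 0, 0]],
])

```text
clock: 20.9
position: [0.6277, 0.0383, 0.1405]
ee_rot: [2.288, 2.15, 0.003]
force: [-0.9, -0.6, 0.2]
width: 0.646
gripper_force: 25.0
```

Emit:
send_rows([
  [5, [0, 0, 0.1], [0, 0, 0]],
  [5, [0, 0, 0], [0, 0, 0]],
  [7.5, [0, 0, 0], [0, 0, 0]],
  [7.5, [0, 0, 0], [0, 0, 0]],
  [7.5, [0, 0, 0], [0, 0, 0]],
])

```text
clock: 21.4
position: [0.6279, 0.0384, 0.1398]
ee_rot: [2.288, 2.15, 0.003]
force: [1.2, -0.4, -0.0]
width: 0.802
gripper_force: 0.0
```

Emit:
send_rows([
  [8, [0, 0, 0], [0, 0, 0]],
  [8, [0, 0, -2], [0, 0, 0]],
  [8, [0, 0, -4], [0, 0, 0]],
  [8, [0, 0, 0], [0, 0, 0]],
])

```text
clock: 21.8
position: [0.6303, 0.0395, 0.2049]
ee_rot: [2.285, 2.147, 0.014]
force: [-0.1, 1.0, 0.8]
width: 0.87
gripper_force: 0.0
```

```bash
python3 -c "
from h import *
tool((.4155,-.253,.012))
im=arm.get_image('side')
cv2.imwrite('pics/v4.png',cv2.resize(im[140:240,240:360,::-1],(480,400),interpolation=2))"
```

```text
shift cm [-30.57 -19.82  19.02] turn [ 0.011 -0.002  0.001] pos [0.6303 0.0395 0.2049] w 79.9 F [-0.1  1.   0.8] t 21.8
```

View pics/v4.png

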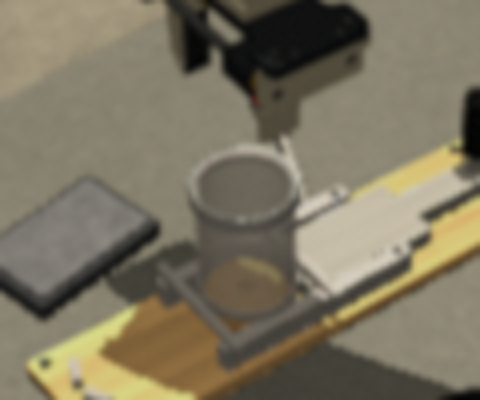

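The ring sits flat at the tube bottom, around (245,285). Next blank.

Emit:
send_rows([
  [9.18, [-3.8, -2.4, 0], [0.011, -0.002, 0]],
  [9.18, [-3.8, -2.4, 0], [0, 0, 0]],
  [9.18, [-3.8, -2.5, 0], [0, 0, 0]],
  [9.18, [-3.8, -2.5, 0], [0, 0, 0]],
  [9.18, [-3.8, -2.5, 0], [0, 0, 0]],
])

```text
clock: 22.35
position: [0.4913, -0.145, 0.2]
ee_rot: [-2.286, -2.147, 0.012]
force: [2.3, -0.1, -0.5]
width: 1.001
gripper_force: 0.0
```

Emit:
send_rows([
  [9.18, [-3.8, -2.5, 0], [0, 0, 0]],
  [9.18, [-3.9, -2.5, 0], [0, 0, 0]],
  [9.18, [-3.9, -2.5, 0], [0, 0, 0]],
  [9.18, [0, 0, 4], [0, 0, 0]],
  [9.18, [0, 0, 4], [0, 0, 0]],
])

```text
clock: 22.85
position: [0.4095, -0.2572, 0.121]
ee_rot: [-2.293, -2.144, 0.011]
force: [1.1, 0.5, -1.1]
width: 1.005
gripper_force: 0.0
```

Emit:
send_rows([
  [9.18, [0, 0, 4], [0, 0, 0]],
  [9.18, [0, 0, 2], [0, 0, 0]],
  [9.18, [0, 0, 0], [0, 0, 0]],
  [9.18, [0, 0, 0], [0, 0, 0]],
])

```text
clock: 23.25
position: [0.4098, -0.2546, 0.0616]
ee_rot: [-2.285, -2.148, 0.011]
force: [1.1, -0.6, -0.6]
width: 1.003
gripper_force: 0.0
```

```bash
cat > look.py <<'E'
from h import *
for n in("top","side"):
    t=arm.get_image(n)
    for c,a,mm in blobs(wood(t),200):
        w=onz(n,c,.015)
        if .35<w[0]<.56 and -.5<w[1]<.3: print(n,c.round(1),a,w.round(4))
    k=(cv2.cvtColor(t,cv2.COLOR_RGB2GRAY)<50).astype(np.uint8)
    for c,a,mm in blobs(k,350):
        w=onz(n,c,.012)
        if .35<w[0]<.52 and -.2<w[1]<.2 and a<900: print(n,"cap",c.round(1),a,w.round(4))
E
python3 -c "
from h import *
tool((.4165,-.253,.012))"; python3 look.py
```

```text
shift cm [0.21 0.7  4.96] turn [-0.009  0.001  0.001] pos [ 0.4098 -0.2546  0.0616] w 92.1 F [ 1.1 -0.6 -0.6] t 23.25
top [266.9 241.5] 393 [0.4342 0.1381 0.015 ]
side [424.9 209.5] 318 [ 0.4131 -0.2532  0.015 ]
side [318.8 277.4] 486 [0.4327 0.1376 0.015 ]
side cap [359.8 249.8] 602 [ 0.4308 -0.0054  0.012 ]
```

Emit:
send_rows([
  [9.18, [0.2, 0.6, 2.5], [-0.009, 0, 0]],
  [9.18, [0, 0, 1.7], [0, 0, 0]],
  [9.18, [0, 0, 0.7], [0, 0, 0]],
  [9.18, [0, 0, 0], [0, 0, 0]],
  [5, [0, 0, 0], [0, 0, 0]],
])

```text
clock: 23.85
position: [0.4164, -0.2536, 0.0134]
ee_rot: [2.287, 2.149, -0.001]
force: [-0.3, -0.2, 0.2]
width: 0.954
gripper_force: 0.0
```

Emit:
send_rows([
  [5, [0, 0, 0], [0, 0, 0]],
  [5, [0, 0, 0], [0, 0, 0]],
  [5, [0, 0, 0], [0, 0, 0]],
  [5, [0, 0, 0], [0, 0, 0]],
  [5, [0, 0, 0], [0, 0, 0]],
])

```text
clock: 24.35
position: [0.4159, -0.2535, 0.0128]
ee_rot: [2.288, 2.149, -0.001]
force: [-0.6, -0.3, 6.2]
width: 0.64
gripper_force: 25.0
```

```bash
python3 -c "
from h import *
tool((.4165,-.253,.012))"
```

```text
shift cm [0.06 0.06 0.08] turn [0.001 0.002 0.   ] pos [ 0.4159 -0.2535  0.0128] w 58.8 F [-0.6 -0.3  6.2] t 24.35
```

Emit:
send_rows([
  [5, [0, 0, -2], [0, 0, 0]],
  [5, [0, 0, -4], [0, 0, 0]],
  [5, [0, 0, -4.5], [0, 0, 0]],
  [5, [0, 0, -4], [0, 0, 0]],
  [5, [0, 0, -2.5], [0, 0, 0]],
])

```text
clock: 24.85
position: [0.4164, -0.2531, 0.1854]
ee_rot: [2.286, 2.148, 0.0]
force: [0.3, -0.0, -0.7]
width: 0.641
gripper_force: 25.0
```

Emit:
send_rows([
  [5, [3.8, 2.4, 0], [0, 0, 0]],
  [5, [3.8, 2.4, 0], [0, 0, 0]],
  [5, [3.8, 2.4, 0], [0, 0, 0]],
  [5, [3.8, 2.4, 0], [0, 0, 0]],
  [5, [3.8, 2.4, 0], [0, 0, 0]],
])

```text
clock: 25.35
position: [0.5479, -0.0695, 0.1821]
ee_rot: [2.289, 2.149, -0.002]
force: [0.3, -0.4, -0.6]
width: 0.64
gripper_force: 25.0
```

Emit:
send_rows([
  [5, [3.8, 2.4, 0], [0, 0, 0]],
  [5, [3.8, 2.4, 0], [0, 0, 0]],
  [5, [3.8, 2.4, 0], [0, 0, 0]],
  [5, [0, 0, 0], [0, 0, 0]],
  [5, [0, 0, 0], [0, 0, 0]],
])

```text
clock: 25.85
position: [0.6261, 0.0399, 0.1814]
ee_rot: [2.286, 2.154, -0.002]
force: [-0.5, -0.6, -1.1]
width: 0.644
gripper_force: 25.0
```

```bash
python3 -c "
from h import *
tool((.6278,.0383,.1478))"
```

```text
shift cm [-0.14  0.18  3.36] turn [-0.     0.002  0.003] pos [0.6261 0.0399 0.1814] w 59.1 F [-0.5 -0.6 -1.1] t 25.85
```

Emit:
send_rows([
  [5, [-0.15, 0.15, 1.2], [0, 0, 0.003]],
  [5, [0, 0, 1.2], [0, 0, 0]],
  [5, [0, 0, 0.8], [0, 0, 0]],
  [5, [0, 0, 0], [0, 0, 0]],
  [5, [0, 0, 0], [0, 0, 0]],
])

```text
clock: 26.35
position: [0.6274, 0.0363, 0.1499]
ee_rot: [2.292, 2.146, -0.002]
force: [0.7, 0.2, 0.1]
width: 0.639
gripper_force: 25.0
```

```bash
python3 -c "
from h import *
tool((.6278,.0383,.1395))"
```

```text
shift cm [0.2  0.03 1.04] turn [ 0.     0.002 -0.003] pos [0.6274 0.0363 0.1499] w 58.6 F [0.7 0.2 0.1] t 26.35
```

Emit:
send_rows([
  [5, [0.2, 0, 0.3], [0, 0, -0.003]],
  [5, [0, 0, 0.3], [0, 0, 0]],
  [5, [0, 0, 0], [0, 0, 0]],
])

```text
clock: 26.65
position: [0.6279, 0.0388, 0.1441]
ee_rot: [2.288, 2.15, -0.001]
force: [-0.1, -0.1, -0.3]
width: 0.648
gripper_force: 25.0
```

Emit:
send_rows([
  [5, [0, 0, 0.2], [0, 0, 0]],
  [5, [0, 0, 0.2], [0, 0, 0]],
  [5, [0, 0, 0], [0, 0, 0]],
])

```text
clock: 26.95
position: [0.6275, 0.0386, 0.1397]
ee_rot: [2.288, 2.15, -0.002]
force: [-0.3, 0.2, -0.7]
width: 0.644
gripper_force: 25.0
```

```bash
python3 -c "
from h import *
tool((.6278,.0383,.1395))"
```

```text
shift cm [-0.03  0.03  0.02] turn [0.    0.002 0.   ] pos [0.6275 0.0386 0.1397] w 59.1 F [-0.3  0.2 -0.7] t 26.95
```

Emit:
send_rows([
  [7.5, [0, 0, 0], [0, 0, 0]],
  [7.5, [0, 0, 0], [0, 0, 0]],
  [7.5, [0, 0, 0], [0, 0, 0]],
  [8, [0, 0, 0], [0, 0, 0]],
  [8, [0, 0, -2], [0, 0, 0]],
])

```text
clock: 27.45
position: [0.6262, 0.0382, 0.1579]
ee_rot: [-2.289, -2.151, 0.007]
force: [-0.5, 0.0, 0.4]
width: 0.862
gripper_force: 0.0
```

Emit:
send_rows([
  [9.18, [0, 0, -4], [0, 0, 0]],
  [9.18, [0, 0, 0], [0, 0, 0]],
  [9.18, [0, 0, 0], [0, 0, 0]],
])

```text
clock: 27.75
position: [0.6283, 0.0391, 0.2012]
ee_rot: [2.287, 2.149, 0.002]
force: [0.7, 0.1, -0.0]
width: 0.998
gripper_force: 0.0
```

```bash
python3 -c "
from h import *
tool((.471,-.380,.012))
im=arm.get_image('side')
cv2.imwrite('pics/v5.png',cv2.resize(im[140:240,240:360,::-1],(480,400),interpolation=2))"; python3 look.py
```

```text
shift cm [-42.77 -13.15  18.95] turn [0.003 0.002 0.   ] pos [0.6283 0.0391 0.2012] w 91.6 F [ 0.7  0.1 -0. ] t 27.75
top [454.3 229.2] 409 [ 0.4693 -0.3788  0.015 ]
top [266.9 241.4] 391 [0.4344 0.138  0.015 ]
side [437.8 181.4] 304 [ 0.4669 -0.3786  0.015 ]
side [318.8 277.4] 486 [0.4327 0.1376 0.015 ]
side cap [359.9 249.7] 626 [ 0.4311 -0.0059  0.012 ]
```

View pics/v5.png

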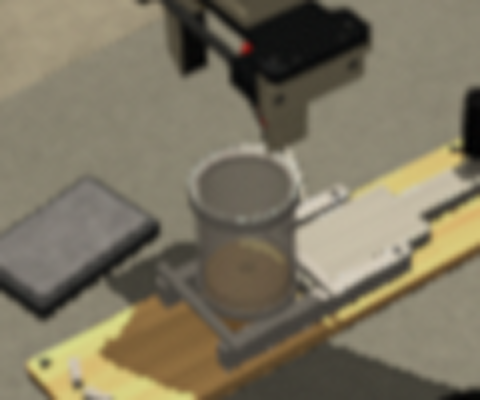

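Two rings are stacked flat in the tube, with the hole visible at (245,265). Go to the third blank.

Emit:
send_rows([
  [9.18, [-3.9, -1.2, 0], [0.003, 0.002, 0]],
  [9.18, [-3.9, -1.2, 0], [0, 0, 0]],
  [9.18, [-3.9, -1.2, 0], [0, 0, 0]],
  [9.18, [-3.9, -1.2, 0], [0, 0, 0]],
  [9.18, [-3.9, -1.2, 0], [0, 0, 0]],
])

```text
clock: 28.4
position: [0.5544, -0.1535, 0.1993]
ee_rot: [-2.287, -2.149, 0.004]
force: [0.6, -0.1, 0.2]
width: 1.0
gripper_force: 0.0
```

Emit:
send_rows([
  [9.18, [-3.9, -1.2, 0], [0, 0, 0]],
  [9.18, [-3.9, -1.2, 0], [0, 0, 0]],
  [9.18, [-3.9, -1.2, 0], [0, 0, 0]],
  [9.18, [-3.9, -1.2, 0], [0, 0, 0]],
  [9.18, [-3.9, -1.2, 0], [0, 0, 0]],
])

```text
clock: 28.9
position: [0.4823, -0.3443, 0.1994]
ee_rot: [-2.287, -2.149, 0.003]
force: [0.8, -0.4, 0.1]
width: 0.999
gripper_force: 0.0
```

Emit:
send_rows([
  [9.18, [-3.8, -1.2, 0], [0, 0, 0]],
  [9.18, [0, 0, 4], [0, 0, 0]],
  [9.18, [0, 0, 4], [0, 0, 0]],
  [9.18, [0, 0, 4], [0, 0, 0]],
  [9.18, [0, 0, 2], [0, 0, 0]],
])

```text
clock: 29.4
position: [0.4665, -0.3788, 0.0559]
ee_rot: [-2.284, -2.146, 0.004]
force: [-0.5, -0.3, 0.1]
width: 1.002
gripper_force: 0.0
```

Emit:
send_rows([
  [9.18, [0, 0, 0], [0, 0, 0]],
  [9.18, [0, 0, 0], [0, 0, 0]],
])

```text
clock: 29.6
position: [0.469, -0.3798, 0.0602]
ee_rot: [-2.287, -2.15, 0.002]
force: [-0.4, 0.4, 0.4]
width: 1.001
gripper_force: 0.0
```

```bash
python3 -c "
from h import *
tool((.471,-.3798,.012))"
```

```text
shift cm [0.   0.21 4.82] turn [-0.003 -0.001  0.001] pos [ 0.469  -0.3798  0.0602] w 91.9 F [-0.4  0.4  0.4] t 29.6
```

Emit:
send_rows([
  [9.18, [0, 0.2, 2.5], [-0.003, 0, 0]],
  [9.18, [0, 0, 1.6], [0, 0, 0]],
  [9.18, [0, 0, 0.7], [0, 0, 0]],
  [9.18, [0, 0, 0], [0, 0, 0]],
  [5, [0, 0, 0], [0, 0, 0]],
])

```text
clock: 30.1
position: [0.4714, -0.3804, 0.0131]
ee_rot: [2.289, 2.15, 0.001]
force: [-0.6, 0.3, 0.9]
width: 0.951
gripper_force: 0.0
```

Emit:
send_rows([
  [5, [0, 0, 0], [0, 0, 0]],
  [5, [0, 0, 0], [0, 0, 0]],
  [5, [0, 0, 0], [0, 0, 0]],
  [5, [0, 0, 0], [0, 0, 0]],
  [5, [0, 0, 0], [0, 0, 0]],
])

```text
clock: 30.6
position: [0.4712, -0.3803, 0.0127]
ee_rot: [2.289, 2.15, 0.001]
force: [-0.4, 0.1, 3.7]
width: 0.639
gripper_force: 25.0
```

```bash
python3 -c "
from h import *
tool((.471,-.3798,.012))"
```

```text
shift cm [ 0.05 -0.02  0.07] turn [0.001 0.    0.   ] pos [ 0.4712 -0.3803  0.0127] w 58.7 F [-0.4  0.1  3.7] t 30.6
```

Emit:
send_rows([
  [5, [0, 0, -2], [0, 0, 0]],
  [5, [0, 0, -4], [0, 0, 0]],
  [5, [0, 0, -4.5], [0, 0, 0]],
  [5, [0, 0, -4], [0, 0, 0]],
  [5, [0, 0, -2.5], [0, 0, 0]],
])

```text
clock: 31.1
position: [0.4718, -0.3804, 0.1857]
ee_rot: [2.287, 2.149, 0.002]
force: [0.2, -1.2, -0.9]
width: 0.641
gripper_force: 25.0
```

Emit:
send_rows([
  [5, [3.9, 1.2, 0], [0, 0, 0]],
  [5, [3.9, 1.2, 0], [0, 0, 0]],
  [5, [3.9, 1.2, 0], [0, 0, 0]],
  [5, [3.9, 1.2, 0], [0, 0, 0]],
  [5, [3.9, 1.2, 0], [0, 0, 0]],
])

```text
clock: 31.6
position: [0.5431, -0.1878, 0.1825]
ee_rot: [2.289, 2.15, 0.001]
force: [0.3, -1.3, -0.6]
width: 0.641
gripper_force: 25.0
```

Emit:
send_rows([
  [5, [3.9, 1.2, 0], [0, 0, 0]],
  [5, [3.9, 1.2, 0], [0, 0, 0]],
  [5, [3.9, 1.2, 0], [0, 0, 0]],
  [5, [3.9, 1.2, 0], [0, 0, 0]],
  [5, [3.9, 1.2, 0], [0, 0, 0]],
])

```text
clock: 32.1
position: [0.6152, 0.0031, 0.1824]
ee_rot: [2.289, 2.151, 0.001]
force: [0.6, 0.3, -0.0]
width: 0.646
gripper_force: 25.0
```

Emit:
send_rows([
  [5, [3.7, 1, 0], [0, 0, 0]],
  [5, [0, 0, 0], [0, 0, 0]],
  [5, [0, 0, 0], [0, 0, 0]],
])

```text
clock: 32.4
position: [0.627, 0.0392, 0.1822]
ee_rot: [2.287, 2.154, 0.001]
force: [-0.1, -0.8, -0.9]
width: 0.642
gripper_force: 25.0
```

```bash
python3 -c "
from h import *
tool((.6278,.0383,.1478))"
```

```text
shift cm [-0.08  0.09  3.44] turn [ 0.    -0.     0.003] pos [0.627  0.0392 0.1822] w 58.9 F [-0.1 -0.8 -0.9] t 32.4
```

Emit:
send_rows([
  [5, [0, 0.1, 1.2], [0, 0, 0]],
  [5, [0, 0, 1.2], [0, 0, 0]],
  [5, [0, 0, 0.8], [0, 0, 0]],
  [5, [0, 0, 0], [0, 0, 0]],
  [5, [0, 0, 0], [0, 0, 0]],
])

```text
clock: 32.9
position: [0.628, 0.0374, 0.1502]
ee_rot: [2.29, 2.15, 0.0]
force: [0.3, 0.9, -0.4]
width: 0.644
gripper_force: 25.0
```

```bash
python3 -c "
from h import *
tool((.6278,.0383,.1395))"
```

```text
shift cm [ 0.09 -0.03  1.07] turn [ 0. -0. -0.] pos [0.628  0.0374 0.1502] w 59.1 F [ 0.3  0.9 -0.4] t 32.9
```

Emit:
send_rows([
  [5, [0.1, 0, 0.3], [0, 0, 0]],
  [5, [0, 0, 0.3], [0, 0, 0]],
  [5, [0, 0, 0], [0, 0, 0]],
])

```text
clock: 33.2
position: [0.6282, 0.0388, 0.1443]
ee_rot: [2.289, 2.151, 0.001]
force: [-0.5, -1.3, -0.4]
width: 0.641
gripper_force: 25.0
```

Emit:
send_rows([
  [5, [0, 0, 0.2], [0, 0, 0]],
  [5, [0, 0, 0.2], [0, 0, 0]],
  [5, [0, 0, 0], [0, 0, 0]],
])

```text
clock: 33.5
position: [0.6281, 0.0388, 0.1402]
ee_rot: [2.289, 2.151, 0.001]
force: [1.3, -0.7, 0.2]
width: 0.643
gripper_force: 25.0
```

```bash
python3 -c "
from h import *
tool((.6278,.0383,.1395))"
```

```text
shift cm [-0.05 -0.03  0.07] turn [0.001 0.    0.001] pos [0.6281 0.0388 0.1402] w 59.0 F [ 1.3 -0.7  0.2] t 33.5
```

Emit:
send_rows([
  [7.5, [0, 0, 0], [0, 0, 0]],
  [7.5, [0, 0, 0], [0, 0, 0]],
  [7.5, [0, 0, 0], [0, 0, 0]],
  [8, [0, 0, 0], [0, 0, 0]],
  [8, [0, 0, -2], [0, 0, 0]],
])

```text
clock: 34.0
position: [0.6267, 0.0382, 0.1583]
ee_rot: [-2.288, -2.15, 0.005]
force: [-0.9, 0.2, 0.3]
width: 0.871
gripper_force: 0.0
```

Emit:
send_rows([
  [9.18, [0, 0, -4], [0, 0, 0]],
  [9.18, [0, 0, 0], [0, 0, 0]],
  [9.18, [0, 0, 0], [0, 0, 0]],
])

```text
clock: 34.3
position: [0.6289, 0.039, 0.2016]
ee_rot: [2.288, 2.15, 0.004]
force: [-0.5, 0.3, -0.6]
width: 0.994
gripper_force: 0.0
```

```bash
python3 -c "
from h import *
tool((.4355,.1385,.012))
im=arm.get_image('side')
cv2.imwrite('pics/v6.png',cv2.resize(im[140:240,240:360,::-1],(480,400),interpolation=2))"; python3 look.py
```

```text
shift cm [  8.72 -19.98  18.9 ] turn [ 0.003 -0.     0.   ] pos [0.6289 0.039  0.2016] w 91.2 F [-0.5  0.3 -0.6] t 34.3
top [266.9 241.4] 390 [0.4343 0.1379 0.015 ]
side [318.8 277.4] 486 [0.4327 0.1376 0.015 ]
side cap [359.9 249.7] 626 [ 0.4311 -0.0059  0.012 ]
```

View pics/v6.png

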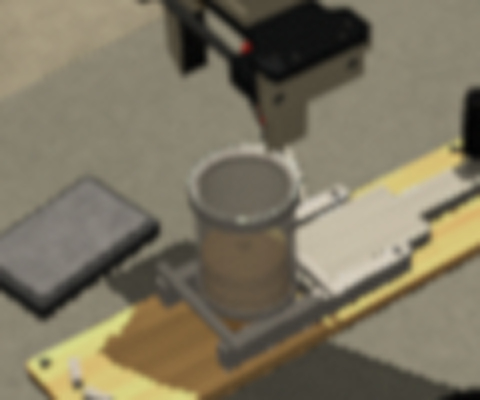

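Three rings are stacked, with the top at about (245,240). Go to the fourth blank.

Emit:
send_rows([
  [9.18, [1.7, -4, 0], [0.003, 0, 0]],
  [9.18, [1.7, -4, 0], [0, 0, 0]],
  [9.18, [1.8, -4, 0], [0, 0, 0]],
  [9.18, [1.8, -4, 0], [0, 0, 0]],
  [9.18, [1.7, -4, 0], [0, 0, 0]],
])

```text
clock: 34.95
position: [0.4319, 0.1385, 0.2]
ee_rot: [-2.288, -2.15, 0.004]
force: [0.1, 0.8, 1.1]
width: 0.998
gripper_force: 0.0
```

Emit:
send_rows([
  [9.18, [0, 0, 4], [0, 0, 0]],
  [9.18, [0, 0, 4], [0, 0, 0]],
  [9.18, [0, 0, 4], [0, 0, 0]],
  [9.18, [0, 0, 2], [0, 0, 0]],
  [9.18, [0, 0, 0], [0, 0, 0]],
])

```text
clock: 35.45
position: [0.4312, 0.1372, 0.058]
ee_rot: [-2.285, -2.149, 0.011]
force: [0.6, 0.5, 0.5]
width: 0.998
gripper_force: 0.0
```

Emit:
send_rows([
  [9.18, [0, 0, 0], [0, 0, 0]],
])

```text
clock: 35.55
position: [0.4334, 0.1383, 0.0608]
ee_rot: [-2.287, -2.15, 0.004]
force: [0.3, -1.3, 0.9]
width: 0.997
gripper_force: 0.0
```

```bash
python3 -c "
from h import *
tool((.4355,.1385,.012))"
```

```text
shift cm [0.03 0.23 4.88] turn [-0.003  0.     0.001] pos [0.4334 0.1383 0.0608] w 91.6 F [ 0.3 -1.3  0.9] t 35.55
```

Emit:
send_rows([
  [9.18, [0, 0.2, 2.5], [-0.003, 0, 0]],
  [9.18, [0, 0, 1.6], [0, 0, 0]],
  [9.18, [0, 0, 0.7], [0, 0, 0]],
  [9.18, [0, 0, 0], [0, 0, 0]],
  [5, [0, 0, 0], [0, 0, 0]],
])

```text
clock: 36.05
position: [0.4364, 0.1383, 0.0138]
ee_rot: [2.289, 2.15, 0.003]
force: [-0.2, -1.0, -0.2]
width: 0.952
gripper_force: 0.0
```

Emit:
send_rows([
  [5, [0, 0, 0], [0, 0, 0]],
  [5, [0, 0, 0], [0, 0, 0]],
  [5, [0, 0, 0], [0, 0, 0]],
  [5, [0, 0, 0], [0, 0, 0]],
  [5, [0, 0, 0], [0, 0, 0]],
])

```text
clock: 36.55
position: [0.4359, 0.138, 0.0131]
ee_rot: [2.289, 2.15, 0.002]
force: [-1.0, -0.9, 5.0]
width: 0.642
gripper_force: 25.0
```

```bash
python3 -c "
from h import *
tool((.4355,.1385,.012))"
```

```text
shift cm [ 0.05 -0.04  0.11] turn [ 0.001 -0.     0.   ] pos [0.4359 0.138  0.0131] w 59.0 F [-1.  -0.9  5. ] t 36.55
```

Emit:
send_rows([
  [5, [0, 0, -2], [0, 0, 0]],
  [5, [0, 0, -4], [0, 0, 0]],
  [5, [0, 0, -4.5], [0, 0, 0]],
  [5, [0, 0, -4], [0, 0, 0]],
  [5, [0, 0, -2.5], [0, 0, 0]],
])

```text
clock: 37.05
position: [0.436, 0.1386, 0.1855]
ee_rot: [2.288, 2.15, 0.005]
force: [1.3, -0.1, -0.3]
width: 0.644
gripper_force: 25.0
```

Emit:
send_rows([
  [5, [-1.7, 3.9, 0], [0, 0, 0]],
  [5, [-1.8, 4, 0], [0, 0, 0]],
  [5, [-1.8, 4, 0], [0, 0, 0]],
  [5, [-1.8, 4, 0], [0, 0, 0]],
  [5, [-1.7, 3.9, 0], [0, 0, 0]],
])

```text
clock: 37.55
position: [0.6289, 0.0365, 0.1826]
ee_rot: [2.29, 2.15, 0.0]
force: [0.6, 0.4, -0.1]
width: 0.644
gripper_force: 25.0
```

Emit:
send_rows([
  [5, [0, 0, 0], [0, 0, 0]],
  [5, [0, 0, 0], [0, 0, 0]],
])

```text
clock: 37.75
position: [0.6277, 0.0374, 0.182]
ee_rot: [-2.29, -2.149, 0.0]
force: [-0.4, 1.3, -0.7]
width: 0.643
gripper_force: 25.0
```

```bash
python3 -c "
from h import *
tool((.6278,.0383,.1478))"
```

```text
shift cm [0.09 0.   3.42] turn [-0.001 -0.001 -0.001] pos [0.6277 0.0374 0.182 ] w 59.0 F [-0.4  1.3 -0.7] t 37.75
```

Emit:
send_rows([
  [5, [0.1, 0, 1.2], [0, 0, 0]],
  [5, [0, 0, 1.2], [0, 0, 0]],
  [5, [0, 0, 0.8], [0, 0, 0]],
  [5, [0, 0, 0], [0, 0, 0]],
  [5, [0, 0, 0], [0, 0, 0]],
])

```text
clock: 38.25
position: [0.6275, 0.039, 0.1508]
ee_rot: [2.289, 2.151, 0.0]
force: [0.1, 0.2, -0.2]
width: 0.645
gripper_force: 25.0
```

```bash
python3 -c "
from h import *
tool((.6278,.0383,.1395))"
```

```text
shift cm [-0.07  0.04  1.13] turn [0.    0.    0.001] pos [0.6275 0.039  0.1508] w 59.2 F [ 0.1  0.2 -0.2] t 38.25
```

Emit:
send_rows([
  [5, [-0.1, 0, 0.3], [0, 0, 0]],
  [5, [0, 0, 0.3], [0, 0, 0]],
  [5, [0, 0, 0], [0, 0, 0]],
])

```text
clock: 38.55
position: [0.6276, 0.0377, 0.1447]
ee_rot: [2.289, 2.151, 0.001]
force: [-0.2, 0.3, -0.9]
width: 0.645
gripper_force: 25.0
```

Emit:
send_rows([
  [5, [0, 0, 0.2], [0, 0, 0]],
  [5, [0, 0, 0.2], [0, 0, 0]],
  [5, [0, 0, 0], [0, 0, 0]],
])

```text
clock: 38.85
position: [0.6276, 0.0378, 0.1407]
ee_rot: [2.289, 2.151, 0.001]
force: [0.7, -0.3, -0.2]
width: 0.64
gripper_force: 25.0
```

```bash
python3 -c "
from h import *
tool((.6278,.0383,.1395))"
```

```text
shift cm [0.05 0.02 0.12] turn [0.001 0.    0.001] pos [0.6276 0.0378 0.1407] w 58.8 F [ 0.7 -0.3 -0.2] t 38.85
```

Emit:
send_rows([
  [7.5, [0, 0, 0], [0, 0, 0]],
  [7.5, [0, 0, 0], [0, 0, 0]],
  [7.5, [0, 0, 0], [0, 0, 0]],
  [8, [0, 0, 0], [0, 0, 0]],
  [8, [0, 0, -2], [0, 0, 0]],
])

```text
clock: 39.35
position: [0.6261, 0.0373, 0.1589]
ee_rot: [-2.288, -2.15, 0.005]
force: [-0.2, 0.9, -0.0]
width: 0.865
gripper_force: 0.0
```

Emit:
send_rows([
  [6, [0, 0, -4], [0, 0, 0]],
  [6, [-4, 0, 0], [0, 0, 0]],
  [6, [-4, 0, 0], [0, 0, 0]],
  [6, [-4, 0, 0], [0, 0, 0]],
  [6, [-4, 0, 0], [0, 0, 0]],
])

```text
clock: 39.85
position: [0.6175, -0.1234, 0.2013]
ee_rot: [2.288, 2.151, 0.001]
force: [1.4, -0.6, 0.4]
width: 0.656
gripper_force: 0.0
```

Emit:
send_rows([
  [6, [-4, 0, 0], [0, 0, 0]],
  [6, [-0.9, 0, 0], [0, 0, 0]],
  [6, [0, 0, 0], [0, 0, 0]],
  [6, [0, 0, 0], [0, 0, 0]],
])

```text
clock: 40.25
position: [0.6148, -0.1691, 0.2011]
ee_rot: [-2.288, -2.153, -0.003]
force: [0.2, 0.0, 0.8]
width: 0.656
gripper_force: 0.0
```

```bash
python3 -c "
from h import *
tool((.6148,-.1713,.068))
im=arm.get_image('side');t=arm.get_image('top')
cv2.imwrite('pics/v7.png',np.hstack([cv2.resize(im[100:300,220:460,::-1],(480,400),interpolation=2),cv2.resize(t[130:210,270:334,::-1],(320,400))]))"; python3 look.py
```

```text
shift cm [-2.400e-01 -1.000e-02  1.331e+01] turn [ 0.001 -0.001  0.002] pos [ 0.6148 -0.1691  0.2011] w 60.2 F [0.2 0.  0.8] t 40.25
side cap [359.8 249.8] 601 [ 0.431  -0.0055  0.012 ]
```

View pics/v7.png

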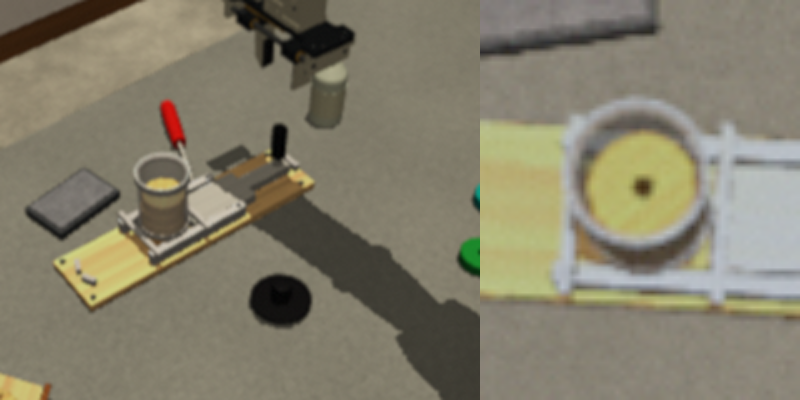

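The tube holds a flat column of four, with the top ring level at (643,187) in the right panel. Now grip the knob and push forward.

Emit:
send_rows([
  [6, [-0.2, 0, 4], [0, 0, 0]],
  [6, [0, 0, 4], [0, 0, 0]],
  [6, [0, 0, 4], [0, 0, 0]],
  [6, [0, 0, 1.3], [0, 0, 0]],
  [6, [0, 0, 0], [0, 0, 0]],
])

```text
clock: 40.95
position: [0.6136, -0.1718, 0.0665]
ee_rot: [-2.286, -2.151, 0.002]
force: [0.4, 0.1, 0.2]
width: 0.653
gripper_force: 0.0
```

Emit:
send_rows([
  [1.5, [0, 0, 0], [0, 0, 0]],
  [1.5, [0, 0, 0], [0, 0, 0]],
  [1.5, [0, 0, 0], [0, 0, 0]],
  [1.5, [0, 0, 0], [0, 0, 0]],
  [1.5, [0, 0, 0], [0, 0, 0]],
])

```text
clock: 41.45
position: [0.6149, -0.1729, 0.0686]
ee_rot: [2.289, 2.15, 0.002]
force: [-0.4, -0.3, 0.1]
width: 0.269
gripper_force: 0.0
```

Emit:
send_rows([
  [1.5, [0, 0, 0], [0, 0, 0]],
  [1.5, [0, 0, 0], [0, 0, 0]],
])

```text
clock: 41.65
position: [0.6147, -0.1729, 0.0685]
ee_rot: [2.289, 2.15, 0.001]
force: [-2.2, -0.5, 5.7]
width: 0.256
gripper_force: 25.0
```

```bash
python3 -c "
from h import *
tool((.6148,-.1713,.068))"
```

```text
shift cm [ 0.16 -0.    0.05] turn [0.001 0.    0.   ] pos [ 0.6147 -0.1729  0.0685] w 23.5 F [-2.2 -0.5  5.7] t 41.65
```

Emit:
send_rows([
  [1.5, [0.5, 0, 0], [0, 0, 0]],
  [1.5, [1, 0, 0], [0, 0, 0]],
  [1.5, [1, 0, 0], [0, 0, 0]],
  [1.5, [1, 0, 0], [0, 0, 0]],
  [1.5, [1, 0, 0], [0, 0, 0]],
])

```text
clock: 42.15
position: [0.6175, -0.1293, 0.0686]
ee_rot: [2.29, 2.148, -0.001]
force: [-2.4, -4.0, 6.9]
width: 0.257
gripper_force: 25.0
```

Emit:
send_rows([
  [1.5, [1, 0, 0], [0, 0, 0]],
  [1.5, [1, 0, 0], [0, 0, 0]],
  [1.5, [1, 0, 0], [0, 0, 0]],
  [1.5, [0.8, 0, 0], [0, 0, 0]],
  [1.5, [0.6, 0, 0], [0, 0, 0]],
])

```text
clock: 42.65
position: [0.6203, -0.0844, 0.0685]
ee_rot: [2.289, 2.149, 0.0]
force: [-1.7, -3.5, 6.2]
width: 0.256
gripper_force: 25.0
```

Emit:
send_rows([
  [1.5, [0.5, 0, 0], [0, 0, 0]],
  [1.5, [0.4, 0, 0], [0, 0, 0]],
  [1.5, [0.3, 0, 0], [0, 0, 0]],
  [1.5, [0.2, 0, 0], [0, 0, 0]],
  [1.5, [0.2, 0, 0], [0, 0, 0]],
])

```text
clock: 43.15
position: [0.6213, -0.0689, 0.0685]
ee_rot: [2.289, 2.149, -0.0]
force: [-2.5, -3.3, 6.0]
width: 0.258
gripper_force: 25.0
```

Emit:
send_rows([
  [1.5, [0.2, 0, 0], [0, 0, 0]],
  [1.5, [0.2, 0, 0], [0, 0, 0]],
  [1.5, [0, 0, 0], [0, 0, 0]],
])

```text
clock: 43.45
position: [0.6216, -0.0644, 0.0686]
ee_rot: [2.289, 2.15, 0.001]
force: [-0.7, -1.2, 5.6]
width: 0.255
gripper_force: 25.0
```

```bash
python3 -c "
from h import *
tool((.6216,-.0625,.068))"
```

```text
shift cm [ 0.19 -0.01  0.06] turn [0.001 0.001 0.   ] pos [ 0.6216 -0.0644  0.0686] w 23.4 F [-0.7 -1.2  5.6] t 43.45
```

Emit:
send_rows([
  [1.5, [0.2, 0, 0], [0, 0, 0]],
  [1.5, [0, 0, 0], [0, 0, 0]],
])

```text
clock: 43.65
position: [0.6216, -0.0641, 0.0686]
ee_rot: [2.289, 2.148, -0.002]
force: [-3.2, -5.3, 7.4]
width: 0.257
gripper_force: 25.0
```

Emit:
send_rows([
  [1.5, [0.3, 0, 0], [0, 0, 0]],
  [1.5, [0, 0, 0], [0, 0, 0]],
])

```text
clock: 43.85
position: [0.6215, -0.0641, 0.0685]
ee_rot: [2.29, 2.144, -0.006]
force: [-3.2, -13.1, 8.3]
width: 0.258
gripper_force: 25.0
```

Emit:
send_rows([
  [1.5, [0.2, 0, 0], [0, 0, 0]],
  [1.5, [0, 0, 0], [0, 0, 0]],
])

```text
clock: 44.05
position: [0.6216, -0.064, 0.0685]
ee_rot: [2.291, 2.141, -0.009]
force: [-3.9, -16.6, 10.1]
width: 0.253
gripper_force: 25.0
```

Emit:
send_rows([
  [1.5, [-0.6, 0, 0], [0, 0, 0]],
  [6, [0, 0, 0], [0, 0, 0]],
  [6, [0, 0, 0], [0, 0, 0]],
  [6, [0, 0, 0], [0, 0, 0]],
  [6, [0, 0, -3], [0, 0, 0]],
])

```text
clock: 44.55
position: [0.6188, -0.0628, 0.0946]
ee_rot: [-2.286, -2.149, 0.006]
force: [-0.3, -0.8, 1.3]
width: 0.555
gripper_force: 0.0
```

Emit:
send_rows([
  [6, [0, 0, -4], [0, 0, 0]],
  [6, [0, 0, -4], [0, 0, 0]],
  [6, [0, 0, -2], [0, 0, 0]],
  [6, [1, -3.8, 0], [0, 0, 0]],
  [6, [1, -3.8, 0], [0, 0, 0]],
])

```text
clock: 45.05
position: [0.5467, -0.0375, 0.1983]
ee_rot: [2.289, 2.15, 0.004]
force: [0.9, 0.7, 1.7]
width: 0.652
gripper_force: 0.0
```

Emit:
send_rows([
  [6, [1, -3.8, 0], [0, 0, 0]],
  [6, [1, -3.8, 0], [0, 0, 0]],
  [6, [1, -3.8, 0], [0, 0, 0]],
  [6, [0, 0, 0], [0, 0, 0]],
  [6, [0, 0, 0], [0, 0, 0]],
])

```text
clock: 45.55
position: [0.4347, -0.001, 0.1982]
ee_rot: [2.287, 2.151, 0.001]
force: [0.7, -1.0, -0.1]
width: 0.651
gripper_force: 0.0
```

```bash
python3 -c "
from h import *
tool((.434,-.005,.02))
im=arm.get_image('side');t=arm.get_image('top')
cv2.imwrite('pics/v8.png',np.hstack([cv2.resize(im[140:290,220:400,::-1],(480,400),interpolation=2),cv2.resize(t[135:215,240:304,::-1],(320,400))]))"; python3 look.py
```

```text
shift cm [-0.39 -0.08 17.82] turn [0.002 0.001 0.002] pos [ 0.4347 -0.001   0.1982] w 59.8 F [ 0.7 -1.  -0.1] t 45.55
top [305.6 224.7] 724 [0.481 0.031 0.015]
top [343.2 244.2] 310 [ 0.4271 -0.073   0.015 ]
top [284.  264.3] 284 [0.3718 0.0898 0.015 ]
side cap [359.6 249.8] 617 [ 0.4312 -0.005   0.012 ]
```

View pics/v8.png

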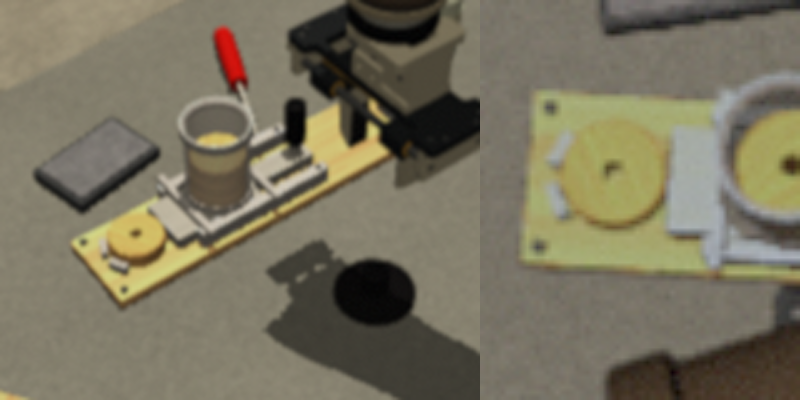

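The slide is fully forward, a blank lies in the nest at (615,168) in the right panel, and three rings remain in the tube. Now the cap.

Emit:
send_rows([
  [6, [-0.4, 0, 4], [0, 0, 0]],
  [6, [0, 0, 4], [0, 0, 0]],
  [6, [0, 0, 4], [0, 0, 0]],
  [6, [0, 0, 2.5], [0, 0, 0]],
  [6, [0, 0, 0], [0, 0, 0]],
])

```text
clock: 46.25
position: [0.433, -0.0052, 0.0499]
ee_rot: [-2.286, -2.149, 0.005]
force: [-0.5, -1.2, 0.7]
width: 0.653
gripper_force: 0.0
```

Emit:
send_rows([
  [6, [0, 0, 1.5], [0, 0, 0]],
  [6, [0, 0, 1.5], [0, 0, 0]],
  [6, [0, 0, 0], [0, 0, 0]],
  [2, [0, 0, 0], [0, 0, 0]],
  [2, [0, 0, 0], [0, 0, 0]],
])

```text
clock: 46.75
position: [0.4358, -0.0052, 0.0239]
ee_rot: [2.288, 2.15, 0.003]
force: [-0.3, -0.8, -0.1]
width: 0.528
gripper_force: 0.0
```

Emit:
send_rows([
  [2, [0, 0, 0], [0, 0, 0]],
  [2, [0, 0, 0], [0, 0, 0]],
  [2, [0, 0, 0], [0, 0, 0]],
  [2, [0, 0, 0], [0, 0, 0]],
])

```text
clock: 47.15
position: [0.435, -0.0053, 0.0232]
ee_rot: [2.289, 2.15, 0.001]
force: [-1.5, -0.1, 6.5]
width: 0.301
gripper_force: 25.0
```

```bash
python3 -c "
from h import *
tool((.434,-.005,.02))"
```

```text
shift cm [ 0.02 -0.1   0.32] turn [0.001 0.    0.   ] pos [ 0.435  -0.0053  0.0232] w 27.7 F [-1.5 -0.1  6.5] t 47.15
```

Emit:
send_rows([
  [2, [0, 0, -2], [0, 0, 0]],
  [2, [0, 0, -4], [0, 0, 0]],
  [2, [0, 0, -4.5], [0, 0, 0]],
  [2, [0, 0, -4], [0, 0, 0]],
  [2, [0, 0, -3], [0, 0, 0]],
])

```text
clock: 47.65
position: [0.4348, -0.0049, 0.2002]
ee_rot: [2.288, 2.15, 0.003]
force: [0.5, -0.5, -1.7]
width: 0.3
gripper_force: 25.0
```

Emit:
send_rows([
  [2, [1.1, 3.7, 0], [0, 0, 0]],
  [2, [1.1, 3.8, 0], [0, 0, 0]],
  [2, [1.1, 3.8, 0], [0, 0, 0]],
  [2, [1.1, 3.8, 0], [0, 0, 0]],
  [2, [1.1, 3.8, 0], [0, 0, 0]],
])

```text
clock: 48.15
position: [0.6279, 0.038, 0.1975]
ee_rot: [2.29, 2.151, -0.0]
force: [0.6, -0.5, -0.6]
width: 0.297
gripper_force: 25.0
```

Emit:
send_rows([
  [2, [0, 0, 0], [0, 0, 0]],
  [2, [0, 0, 0], [0, 0, 0]],
])

```text
clock: 48.35
position: [0.6265, 0.0384, 0.197]
ee_rot: [-2.288, -2.151, 0.0]
force: [-0.0, -0.4, -0.9]
width: 0.297
gripper_force: 25.0
```

```bash
python3 -c "
from h import *
tool((.6278,.0383,.1502))"
```

```text
shift cm [-0.01  0.13  4.68] turn [-0.001 -0.001  0.001] pos [0.6265 0.0384 0.197 ] w 27.3 F [-0.  -0.4 -0.9] t 48.35
```

Emit:
send_rows([
  [2, [0, 0.1, 1.5], [0, 0, 0]],
  [2, [0, 0, 1.2], [0, 0, 0]],
  [2, [0, 0, 0.8], [0, 0, 0]],
  [2, [0, 0, 0], [0, 0, 0]],
  [2, [0, 0, 0], [0, 0, 0]],
])

```text
clock: 48.85
position: [0.6274, 0.0377, 0.1629]
ee_rot: [2.289, 2.151, 0.001]
force: [0.0, 0.0, -1.1]
width: 0.3
gripper_force: 25.0
```

Emit:
send_rows([
  [2, [0, 0, 0.4], [0, 0, 0]],
  [2, [0, 0, 0.3], [0, 0, 0]],
  [2, [0, 0, 0], [0, 0, 0]],
])

```text
clock: 49.15
position: [0.6275, 0.0377, 0.1557]
ee_rot: [2.289, 2.151, 0.001]
force: [-0.4, 0.1, -0.7]
width: 0.298
gripper_force: 25.0
```

```bash
python3 -c "
from h import *
tool((.6278,.0383,.1502))"
```

```text
shift cm [0.06 0.02 0.55] turn [0.001 0.    0.   ] pos [0.6275 0.0377 0.1557] w 27.4 F [-0.4  0.1 -0.7] t 49.15
```

Emit:
send_rows([
  [2, [0.05, 0, 0.3], [0, 0, 0]],
  [2, [0, 0, 0.1], [0, 0, 0]],
  [2, [0, 0, 0], [0, 0, 0]],
])

```text
clock: 49.45
position: [0.6276, 0.0384, 0.1518]
ee_rot: [2.289, 2.151, 0.001]
force: [-0.0, 0.2, -0.5]
width: 0.297
gripper_force: 25.0
```

Emit:
send_rows([
  [2, [0, 0, 0.1], [0, 0, 0]],
  [2, [0, 0, 0], [0, 0, 0]],
])

```text
clock: 49.65
position: [0.6277, 0.0383, 0.151]
ee_rot: [2.289, 2.151, 0.001]
force: [0.6, 0.2, -0.4]
width: 0.297
gripper_force: 25.0
```

Emit:
send_rows([
  [2, [0, 0, 0.1], [0, 0, 0]],
  [2, [0, 0, 0], [0, 0, 0]],
])

```text
clock: 49.85
position: [0.6279, 0.0384, 0.1503]
ee_rot: [2.289, 2.15, 0.002]
force: [-0.2, -0.6, 2.1]
width: 0.296
gripper_force: 25.0
```

Emit:
send_rows([
  [6, [0, 0, 0], [0, 0, 0]],
  [6, [0, 0, 0], [0, 0, 0]],
  [6, [0, 0, 0], [0, 0, 0]],
  [6, [0, 0, -2], [0, 0, 0]],
  [6, [0, 0, -4], [0, 0, 0]],
])

```text
clock: 50.35
position: [0.6258, 0.0376, 0.2076]
ee_rot: [-2.287, -2.149, 0.007]
force: [1.5, 0.0, 0.9]
width: 0.64
gripper_force: 0.0
```

Emit:
send_rows([
  [6, [0, 0, -4], [0, 0, 0]],
  [6, [-4, -1, 0], [0, 0, 0]],
  [6, [-4, -1, 0], [0, 0, 0]],
  [6, [-4, -1, 0], [0, 0, 0]],
  [6, [-4, -1, 0], [0, 0, 0]],
])

```text
clock: 50.85
position: [0.5771, -0.1203, 0.25]
ee_rot: [2.289, 2.151, 0.001]
force: [0.6, -1.0, 0.3]
width: 0.653
gripper_force: 0.0
```

Emit:
send_rows([
  [6, [-4, -1, 0], [0, 0, 0]],
  [6, [-4, -1, 0], [0, 0, 0]],
  [6, [-4, -1, 0], [0, 0, 0]],
  [6, [0, 0, 0], [0, 0, 0]],
  [6, [0, 0, 0], [0, 0, 0]],
])

```text
clock: 51.35
position: [0.5399, -0.2378, 0.2497]
ee_rot: [2.292, 2.148, 0.001]
force: [-0.0, 0.6, -0.5]
width: 0.654
gripper_force: 0.0
```

```bash
python3 -c "
from h import *
im=arm.get_image('side');t=arm.get_image('top')
cv2.imwrite('pics/v9.png',np.hstack([cv2.resize(im[140:345,160:380,::-1],(430,400),interpolation=2),cv2.resize(t[135:255,135:375,::-1],(370,185)).repeat(1,0) if 0 else cv2.copyMakeBorder(cv2.resize(t[135:245,135:345,::-1],(370,194)),0,206,0,0,0)]))
k=(cv2.cvtColor(t,cv2.COLOR_RGB2GRAY)<50).astype(np.uint8)
for c,a,mm in blobs(k,350):
    if 260<c[0]<340 and 140<c[1]<190: print(c,a,onz('top',c,.14))"
```

```text
[300.23251748 163.03846154] 572 [0.62799086 0.0392048  0.14      ]
```

View pics/v9.png

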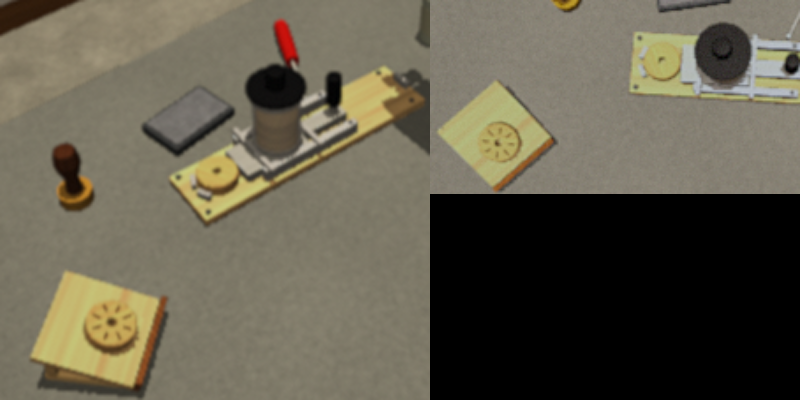

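The cap sits level and centred on the tube, the blank is in the nest at (217,172), and the stamped ring is flat on the rest at (110,322). Nothing else has moved, so I'm handing in.

```bash
python3 -c "
from cell import arm
print(arm.sign_off())"
```

```text
the job is handed in; nothing more can be done
None
```

The job is done and handed in at about 51 s: the stamped ring is flat on the rest, one of the four blanks is fed into the nest, three are in the tube, the slide is fully forward and the cap is seated; sign-off returned no verdict.

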